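# Close the bead pots in the lid press

## Robot

A 6-joint arm with a two-finger parallel gripper is mounted at the origin on the work surface. World frame = base frame: x ahead of the robot, y to its left, z up, the work surface at z = 0. Lengths are in m, angles in rad, forces in N, time in s.
With the tool pointing down it reaches from about 0.25 to 0.725 m from the base axis. Payload 4 kg.
Tool frame: the origin (TCP) lies midway between the tips of the shut fingers; the grasp point (between the pads) lies 19 mm behind it (bot.grip_point_offset is the distance from the TCP to the grasp point, in m); z points along the fingers, y is the line along which they close (so a half turn about z gives the same grasp; the last joint's range is limited). The gripper opens to 85 mm and grips with 20 to 120 N. Pads are 22 mm wide; open, the fingers measure 114 mm over their backs; the gripper's body (76 mm by 85 mm) begins 54 mm behind the grasp point. The pads swing forward as they close: fully open they stand 13 mm farther back than shut.
Start: joints at [1.317, 0.241, 0.005, 1.335, 0, 1.571], TCP at [0.126, 0.484, 0.231] pointing down, gripper open.
Joint ranges: [-2.72, 2.72], [-1.05, 1.87], [-1.09, 1.28], [-1.99, 2.15], [-1.42, 1.44], [-3.14, 3.14]. Speed limits (rad/s): [2.79, 2.79, 3.14, 3.14, 3.14, 3.14].

## Interface

Orientations are given as a unit quaternion [x, y, z, w].
In Python, from workcell import bot gives the robot as it stands.
- The arm moves only by the tool step_arm, never from a script. Its argument "targets" is text: rows parted by semicolons, each of 7 numbers parted by spaces: the opening, from -1 (shut) to 1 (fully open), so that 0 is half open, then the shift along the world's x, y, z normalised to -1 to 1, where 1 is 0.5 m, then the turn, a rotation vector about the world's x, y, z normalised to -1 to 1, where 1 is pi/4 rad. In form: gripper x y z wx wy wz; .... A call has 1 to 10 rows; each row is the pose to reach, as a shift and turn from the pose commanded when the call began; what a row does not reach only later rows make up. A row lasts 1/12 s, in which the tool goes at most 41.7 mm and 7.16 degrees, less where a joint would pass 70% of its speed; a pose out of reach is approached as far as the arm can. A call with a number of a shift or a turn outside -1 to 1 is refused whole. A call with a gripper value outside its range is refused whole. The fingers move at their own pace and stop on an object; the grip force is fixed at half the most. Time passes only in rows, so rows that repeat a pose let the fingers close. It gives the time, the measured TCP pose, the force, the opening and the grip force at its end, in the units of the state.
- bot.get_obs(): the state, without advancing time (a new reading comes with each control period).
- bot.camera(name): name is "scene" or "top" or "wrist"; returns the picture (400x640x3 uint8, red, green, blue); there is no depth.
- bot.camera_info(name): a dict with "vertical_fov" (degrees; the focal length in pixels is half the picture's height over the tangent of half this angle, whatever the lens; pixels are square), "cx", "cy" (the principal point, pixels), "pose" (4x4, takes a point from camera to world coordinates). Camera axes: x right, y up, looking along -z (the intrinsics and any distortion apply to the point x, -y, -z); pixel columns grow to the right and rows downward; lengths in m; the calibration is good to about 2 mm. A picture is of the moment at which its call begins: read the wrist's pose just before it. camera_info takes no time and is no camera call; for the wrist camera it gives the pose at the moment of the call.
- bot.job_done(): hands the job in; it is judged then, once.
The state is a dict: "clock": time; "joint_pos": joint angles; "joint_vel": joint speeds; "tau": joint torques, N m; "eef_pos": TCP position; "tool_rot": TCP orientation; "ft_force": force on the tool from outside, world axes, zero at the start; "ft_torque": the same for the moment, N m; "grip_width": finger opening in m; "grasp_force": force on a finger pad.
Only numpy, scipy, OpenCV 4.12 (cv2) and the standard library are available. Lean on these libraries where they do the work, as an engineer would, in place of code of your own. Each camera call takes 0.05 s, during which the arm holds its last target. There are 200 camera calls.

## Task

Close the bead pots that stand in the drawn-out carriage of the lid press: set one of the loose lids level on every pot so that its plug sits in the mouth, slide the carriage fully home under the platen, push the valve lever fully over to the side away from the press frame and hold it there for three seconds with the pads bearing on the lids, then let the lever spring back to the middle so that the platen goes up. Draw the carriage fully out again and stand all the closed pots upright, with their lids still on, in the grey tray; leave the other things on the table where they are.

Things in the scene. Friction and masses are not known exactly. Their poses are not given: they have to be found in the camera images.
- carriage (a joint): sliding carriage of the lid press, m: 0 drawn fully out (where it starts), 0.15 fully home under the platen. It stays where it is left (about 2 N of friction). Flat aluminium bar 66 mm x 208 mm with a row of three square nests; the pots stand in them.
- pull_top (a point): top centre of the carriage's upright black pull, a plate 12 mm thick (along the slide), 30 mm wide and 46 mm tall, which stands on the carriage's draw bar 110 mm in front of the row of nests; its top is 68 mm above the table. The point's +x axis points the way the carriage goes home (away from the pull, towards the press frame), its +z up. With the carriage home the pull still stands 80 mm clear in front of the press's crosshead, so it can be pinched from above.
- nest1 (a point): floor centre of the first nest in the carriage, 24 mm above the table; axes as pull_top. A nest is a square of 56 mm with edges 5 mm high, the nests are 68 mm apart along the carriage's y
- nest2 (a point): floor centre of the middle nest
- nest3 (a point): floor centre of the third nest, the one nearest the lever
- platen (a joint): the press's platen, m: 0 in the middle (where it starts), growing downwards; it goes down as the lever goes over (about 0.029 at 0.45 rad) and comes back with it. Its three sprung pads meet the lids of pots in the carriage at about 0.017 and give up to 16 mm beyond that, bearing on each lid with about 5 N at full lever.
- platen_face (a point): middle of the row of the three round rubber pads, at the height of their undersides, under the platen, one over each nest when the carriage is home, 112 mm above the table at the start. The frame's crosshead above reaches from 182 to 218 mm above the table, 30 mm to either side of the platen's middle along the slide, 258 mm long across it; the air cylinder on it reaches 312 mm. The base plate, 12 mm high and 250 mm wide, reaches 200 mm before the platen's middle.
- lever (a joint): hand lever of the press's air valve, rad: 0 upright in the middle (spring-centred, where it starts and where it goes when let go), +0.5 (its stop) pushed fully over to the side away from the press frame (towards the carriage's drawn-out end: the -x of pull_top), which brings the platen down; the other way (to -0.5) only lifts the platen. Once let go it takes about 2 s to come back to the middle. It takes up to about 15 N at the knob.
- lever_knob (a point): centre of the lever's black ball knob, 28 mm across, 110 mm above its pivot and 185 mm above the table when upright; it stands beside the carriage track, 95 mm before the platen's middle and 148 mm to the side of it. The rod below is 10 mm thick; the valve body below that ends 67 mm above the table.
- lever_pivot (a point): the lever's pivot, 75 mm above the table; the lever swings about this point's y axis (along the row of nests), its x axis points as pull_top's
- tray_floor (a point): centre of the floor of the loose shallow grey tray, 4 mm above the table: outside 210 mm (x) x 140 mm (y) x 18 mm high, walls and floor 4 mm. It stands to the left of the press, beside the white paper with the lids, on either side of it.
- pot1_mid (a point): white pot holding wooden beads, 62 mm tall: a body 52 mm across up to 46 mm, above it a neck 46 mm across with an open mouth of 40 mm, 110 g; the point is its centre, half-way up (31 mm above its foot), z up its axis. Stands in one of the carriage's nests at the start; two or three pots are there.
- pot2_mid (a point): another pot like it
- pot3_mid (a point): another pot like it
- lid1_mid (a point): white plug lid: disc 48 mm across, 9 mm thick, with a round plug of 35 mm (tapered foot) 7 mm long below; 16 mm high in all; the point is its middle, 8 mm above the plug's foot, z up. Lies plug down on the table on white paper. Fits any pot with 2.5 mm of play; seated, the disc lies on the rim and this point is 32 mm above the pot's centre. Always three lids, so one may be spare.
- lid2_mid (a point): another lid like it
- lid3_mid (a point): another lid like it
- jar: closed paint jar, 60 mm across, 85 mm tall, standing, not part of the job; its origin is under its middle
- tape: roll of tape lying flat, 84 mm across, 24 mm high, not part of the job; its origin is under its middle
- glue: white glue bottle, 52 mm across, 140 mm tall, standing, not part of the job; its origin is under its middle
- brush: paint brush lying flat on the table, not part of the job; its origin is under its middle
- cup: clear drinking cup, 84 mm across the mouth, 110 mm tall, standing empty, not part of the job; its origin is under its middle
- cuplid: clear disc, 92 mm across, 8 mm thick, lying flat: the lid of the cup, too big for the pots, not part of the job; its origin is under its middle
Mind the look-alikes: they are no part of the job. What is shaped like the part that bears lid1_mid but brown or turquoise is not meant.

How it is judged:
On the way, in this order (a step that is already met when the one before it is completed fails the run):
1. every pot present wears a lid, seated and level (((z of lid1_mid in the frame of pot1_mid between 0.029 and 0.035 m and horizontal distance between lid1_mid and pot1_mid below 0.006 m and angle between the z axis of lid1_mid and the z axis of pot1_mid, either way round below 0.08 rad) or (z of lid2_mid in the frame of pot1_mid between 0.029 and 0.035 m and horizontal distance between lid2_mid and pot1_mid below 0.006 m and angle between the z axis of lid2_mid and the z axis of pot1_mid, either way round below 0.08 rad) or (z of lid3_mid in the frame of pot1_mid between 0.029 and 0.035 m and horizontal distance between lid3_mid and pot1_mid below 0.006 m and angle between the z axis of lid3_mid and the z axis of pot1_mid, either way round below 0.08 rad)) and ((z of lid1_mid in the frame of pot2_mid between 0.029 and 0.035 m and horizontal distance between lid1_mid and pot2_mid below 0.006 m and angle between the z axis of lid1_mid and the z axis of pot2_mid, either way round below 0.08 rad) or (z of lid2_mid in the frame of pot2_mid between 0.029 and 0.035 m and horizontal distance between lid2_mid and pot2_mid below 0.006 m and angle between the z axis of lid2_mid and the z axis of pot2_mid, either way round below 0.08 rad) or (z of lid3_mid in the frame of pot2_mid between 0.029 and 0.035 m and horizontal distance between lid3_mid and pot2_mid below 0.006 m and angle between the z axis of lid3_mid and the z axis of pot2_mid, either way round below 0.08 rad)) and ((z of lid1_mid in the frame of pot3_mid between 0.029 and 0.035 m and horizontal distance between lid1_mid and pot3_mid below 0.006 m and angle between the z axis of lid1_mid and the z axis of pot3_mid, either way round below 0.08 rad) or (z of lid2_mid in the frame of pot3_mid between 0.029 and 0.035 m and horizontal distance between lid2_mid and pot3_mid below 0.006 m and angle between the z axis of lid2_mid and the z axis of pot3_mid, either way round below 0.08 rad) or (z of lid3_mid in the frame of pot3_mid between 0.029 and 0.035 m and horizontal distance between lid3_mid and pot3_mid below 0.006 m and angle between the z axis of lid3_mid and the z axis of pot3_mid, either way round below 0.08 rad)) and angle between each of pot1_mid, pot2_mid, pot3_mid's own z axis and vertical below 0.1 rad), for 0.3 s.
2. carriage fully home, lever held over, the pads bearing on the lid of every pot, for 2 s (value of joint carriage above 0.142 m and value of joint lever above 0.35 rad and ((z of lid1_mid in the frame of pot1_mid between 0.029 and 0.035 m and horizontal distance between lid1_mid and pot1_mid below 0.006 m and angle between the z axis of lid1_mid and the z axis of pot1_mid, either way round below 0.08 rad and contact force between platen and lid1 above 2.5 N) or (z of lid2_mid in the frame of pot1_mid between 0.029 and 0.035 m and horizontal distance between lid2_mid and pot1_mid below 0.006 m and angle between the z axis of lid2_mid and the z axis of pot1_mid, either way round below 0.08 rad and contact force between platen and lid2 above 2.5 N) or (z of lid3_mid in the frame of pot1_mid between 0.029 and 0.035 m and horizontal distance between lid3_mid and pot1_mid below 0.006 m and angle between the z axis of lid3_mid and the z axis of pot1_mid, either way round below 0.08 rad and contact force between platen and lid3 above 2.5 N)) and ((z of lid1_mid in the frame of pot2_mid between 0.029 and 0.035 m and horizontal distance between lid1_mid and pot2_mid below 0.006 m and angle between the z axis of lid1_mid and the z axis of pot2_mid, either way round below 0.08 rad and contact force between platen and lid1 above 2.5 N) or (z of lid2_mid in the frame of pot2_mid between 0.029 and 0.035 m and horizontal distance between lid2_mid and pot2_mid below 0.006 m and angle between the z axis of lid2_mid and the z axis of pot2_mid, either way round below 0.08 rad and contact force between platen and lid2 above 2.5 N) or (z of lid3_mid in the frame of pot2_mid between 0.029 and 0.035 m and horizontal distance between lid3_mid and pot2_mid below 0.006 m and angle between the z axis of lid3_mid and the z axis of pot2_mid, either way round below 0.08 rad and contact force between platen and lid3 above 2.5 N)) and ((z of lid1_mid in the frame of pot3_mid between 0.029 and 0.035 m and horizontal distance between lid1_mid and pot3_mid below 0.006 m and angle between the z axis of lid1_mid and the z axis of pot3_mid, either way round below 0.08 rad and contact force between platen and lid1 above 2.5 N) or (z of lid2_mid in the frame of pot3_mid between 0.029 and 0.035 m and horizontal distance between lid2_mid and pot3_mid below 0.006 m and angle between the z axis of lid2_mid and the z axis of pot3_mid, either way round below 0.08 rad and contact force between platen and lid2 above 2.5 N) or (z of lid3_mid in the frame of pot3_mid between 0.029 and 0.035 m and horizontal distance between lid3_mid and pot3_mid below 0.006 m and angle between the z axis of lid3_mid and the z axis of pot3_mid, either way round below 0.08 rad and contact force between platen and lid3 above 2.5 N))), for 2 s.
3. lever back in the middle and platen up (value of joint lever between -0.06 and 0.06 rad and value of joint platen below 0.005 m), for 0.2 s.
At the end, for the whole second after the job is handed in: every pot present stands at rest upright (within 0.1 rad) on the floor of the tray with a lid seated on it (within 6 mm of centre, 3 mm of height and 0.08 rad of level); the lever is within 0.06 rad of the middle, the platen back up (within 5 mm) and the carriage drawn out (within 10 mm) (all of step 1 and all of step 3 and x of pot1_mid in the frame of tray_floor between -0.09 and 0.09 m and y of pot1_mid in the frame of tray_floor between -0.055 and 0.055 m and z of pot1_mid in the frame of tray_floor between 0.027 and 0.035 m and linear speed of each of pot1, pot2, pot3 below 0.02 m/s and x of pot2_mid in the frame of tray_floor between -0.09 and 0.09 m and y of pot2_mid in the frame of tray_floor between -0.055 and 0.055 m and z of pot2_mid in the frame of tray_floor between 0.027 and 0.035 m and x of pot3_mid in the frame of tray_floor between -0.09 and 0.09 m and y of pot3_mid in the frame of tray_floor between -0.055 and 0.055 m and z of pot3_mid in the frame of tray_floor between 0.027 and 0.035 m and value of joint carriage below 0.01 m); the robot touches nothing.
It fails at once if another thing on the table is moved by more than 40 mm or knocked over (distance of any of jar, tape, glue, brush, cup, cuplid from where it was at the start of the episode above 0.04 m).
Of pot1, pot2, pot3 only 2 to 3 are there at a start; the rules pass over those that are not, and their reading is None.
At some moment in a run one of lid1, lid2, lid3, tray may be knocked a few centimetres aside while the robot is not near it.
It also fails if it takes over 210 s, if anything falls off the work surface, if the arm or the gripper's body presses on something with over 40 N, if the wrist force passes 120 N, or if a joint passes its speed limit or range.

## Working session

There is one attempt and no reset: what is moved stays moved. The work goes in short steps, Python scripts to look and compute and a tool call to move; the robot and the scene stay as the last step left them, time stands still between calls to the robot, and variables do not carry over. Pictures are saved under pics/ and viewed, at most 14 in all, crops included, and the job is handed in when it is done.

Besides the shell and the picture viewer there is one more tool, called as name(argument=value, ...) on one line, values as JSON. step_arm: Moves the arm, as the interface text tells. Scaled input: -1 to 1 covers 0.5 m each way for a shift and pi/4 rad each way for a turn. Its arguments: {"type":"object","properties":{"targets":{"type":"string"}},"required":["targets"]}

```bash
mkdir -p pics; ls
python3 - <<'E'
from workcell import bot
import cv2
for n in ("scene","top"):
    i=bot.camera_info(n); print(n,i)
    cv2.imwrite(f"pics/{n}0.png",bot.camera(n)[:,:,::-1])
print(bot.camera_info("wrist")); print(bot.get_obs()); print(bot.grip_point_offset)
E
```

```text
pics
scene {'vertical_fov': 46.982591740118544, 'cx': 331.85712826022467, 'cy': 198.04859224804625, 'pose': array([[ 0.40889327, -0.66708429,  0.62273979,  1.20133721],
       [ 0.91252868,  0.29148595, -0.28692744, -0.30587534],
       [ 0.00988488,  0.68559062,  0.72792018,  0.93987072],
       [ 0.        ,  0.        ,  0.        ,  1.        ]])}
top {'vertical_fov': 54.236349549095024, 'cx': 318.32882205836853, 'cy': 192.27019126557732, 'pose': array([[ 0.0149825 ,  0.99326547, -0.11488791,  0.41359626],
       [-0.99973044,  0.01691904,  0.01589923,  0.02347182],
       [ 0.01773595,  0.11461874,  0.99325122,  1.06462746],
       [ 0.        ,  0.        ,  0.        ,  1.        ]])}
{'vertical_fov': 67.85055268680972, 'cx': 313.3830920385366, 'cy': 198.46630572073707, 'pose': array([[ 0.25081244, -0.934042  , -0.25428067,  0.06130396],
       [ 0.96802942,  0.24105687,  0.06935871,  0.5005695 ],
       [-0.00348784, -0.2635472 ,  0.9646402 ,  0.37292145],
       [ 0.        ,  0.        ,  0.        ,  1.        ]])}
{'clock': 0.1, 'joint_pos': array([1.31699802e+00, 2.41347042e-01, 3.88791753e-03, 1.33521289e+00,
       1.48801577e-05, 1.57080086e+00]), 'joint_vel': array([ 0.00023293, -0.00171498,  0.00365552, -0.00178778, -0.00074057,
       -0.00046759]), 'tau': array([ 5.22384516e-05, -3.73138118e+01,  2.53009808e+01,  1.08355997e-02,
       -4.82785174e-05,  6.82610874e-06]), 'eef_pos': array([0.125397  , 0.48344495, 0.23050834]), 'tool_rot': array([ 1.26561042e-01,  9.91958378e-01, -9.29362532e-04, -1.26070715e-04]), 'ft_force': array([0.79218085, 0.41106507, 0.10835492]), 'ft_torque': array([ 0.04484402, -0.00834115,  0.03398688]), 'grasp_force': 0.0, 'grip_width': 0.08541169919141714}
0.0187
```

View pics/top0.png

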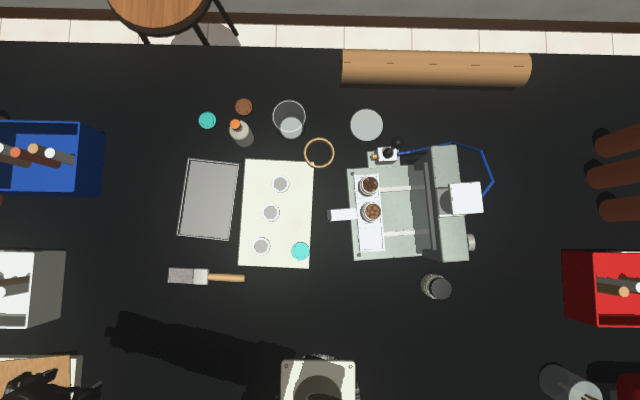

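View pics/scene0.png

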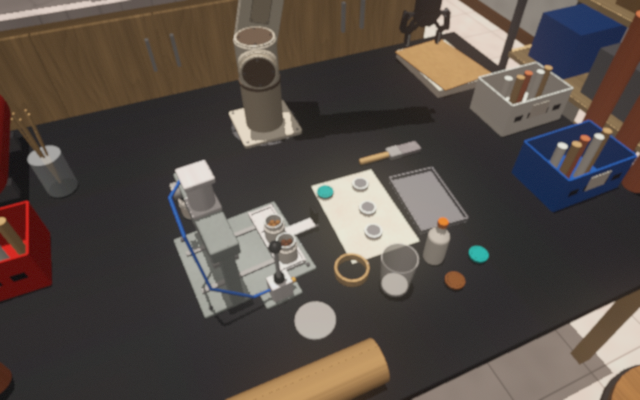

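```bash
cat > h.py <<'E'
import numpy as np, cv2
from workcell import bot
def ray(n,u,v,info=None):
    i=info or bot.camera_info(n); f=200/np.tan(np.radians(i["vertical_fov"])/2)
    P=i["pose"]; d=P[:3,:3]@np.array([(u-i["cx"])/f,-(v-i["cy"])/f,-1]); return P[:3,3],d
def px(n,u,v,z,info=None):
    o,d=ray(n,u,v,info); return np.round(o+d*(z-o[2])/d[2],4)
def proj(n,p,info=None):
    i=info or bot.camera_info(n); f=200/np.tan(np.radians(i["vertical_fov"])/2)
    q=i["pose"][:3,:3].T@(np.array(p)-i["pose"][:3,3]); return np.round([i["cx"]+f*q[0]/-q[2],i["cy"]-f*q[1]/-q[2]],1)
def crop(src,dst,x0,y0,w,h,s):
    cv2.imwrite(dst,cv2.resize(cv2.imread(src)[y0:y0+h,x0:x0+w],None,fx=s,fy=s,interpolation=cv2.INTER_CUBIC))
E
python3 -c "
from h import *
crop('pics/top0.png','pics/c1.png',170,145,160,120,5)
crop('pics/top0.png','pics/c2.png',325,130,160,120,5)"
```

```text
(no output)
```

View pics/c1.png

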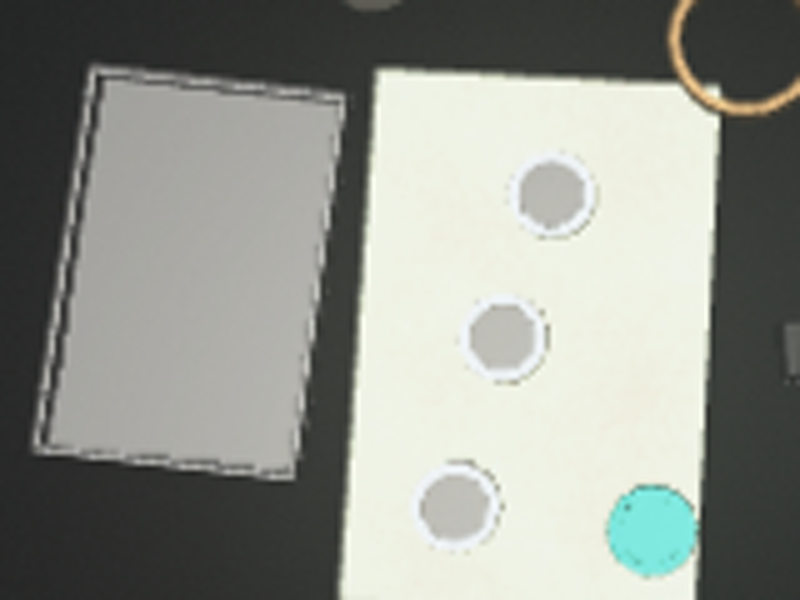

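View pics/c2.png

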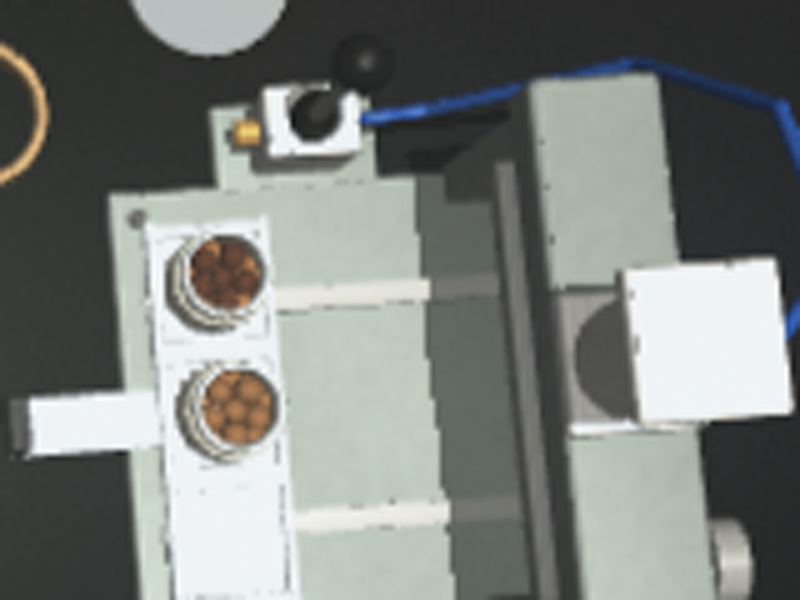

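Run:
```python
from h import *
I=bot.camera_info("top")
def c(x0,y0,U,V,z): return px("top",x0+(U+.5)/5-.5,y0+(V+.5)/5-.5,z,I)
for U,V in((553,195),(505,338),(457,505)): print("lid",c(170,145,U,V,.016))
for U,V in((93,67),(345,95),(293,478),(35,452)): print("tray",c(170,145,U,V,.018))
for U,V in((227,272),(240,408)): print("pot",c(325,130,U,V,.086))
for U,V in((148,226),(268,218),(296,600),(178,600)): print("carr",c(325,130,U,V,.029))
print("pull",c(325,130,20,427,.068)); print("knob",c(325,130,363,62,.185))
for U,V in((110,195),(215,190),(415,180),): print("base",c(325,130,U,V,.012))
print("crosshead",c(325,130,528,82,.218),c(325,130,655,73,.218),c(325,130,570,440,.218))
for n,p in (("jar",(437,287)),("tape",(319,152)),("glue",(240,137)),("cup",(290,118)),("cuplid",(367,124))):print(n,px("top",*p,.01,I))
```

```text
lid [0.5567 0.1102 0.016 ]
lid [0.4789 0.1339 0.016 ]
lid [0.3898 0.1567 0.016 ]
tray [0.6221 0.3607 0.018 ]
tray [0.6092 0.2241 0.018 ]
tray [0.4028 0.2436 0.018 ]
tray [0.4144 0.3803 0.018 ]
pot [ 0.5501 -0.1229  0.086 ]
pot [ 0.4812 -0.1294  0.086 ]
carr [ 0.5823 -0.0888  0.029 ]
carr [ 0.5878 -0.1535  0.029 ]
carr [ 0.3844 -0.1678  0.029 ]
carr [ 0.3835 -0.1055  0.029 ]
pull [ 0.4709 -0.0196  0.068 ]
knob [ 0.6353 -0.1711  0.185 ]
base [ 0.6019 -0.0698  0.012 ]
base [ 0.6057 -0.1274  0.012 ]
base [ 0.6133 -0.2375  0.012 ]
crosshead [ 0.6194 -0.2374  0.218 ] [ 0.6245 -0.2943  0.218 ] [ 0.4605 -0.2529  0.218 ]
jar [ 0.2874 -0.3127  0.01  ]
tape [0.6471 0.0064 0.01  ]
glue [0.6851 0.2246 0.01  ]
cup [0.7418 0.0883 0.01  ]
cuplid [ 0.729  -0.1259  0.01  ]
```

step_arm(targets="1 0.6 -0.64 0.04 0 0 0.443;1 0.6 -0.64 0.04 0 0 0.443;1 0.6 -0.64 0.04 0 0 0.443;1 0.6 -0.64 0.04 0 0 0.443;1 0.6 -0.64 0.04 0 0 0.443;1 0.6 -0.64 0.04 0 0 0.443;1 0.6 -0.64 0.04 0 0 0.443;1 0.6 -0.64 0.04 0 0 0.443;1 0.6 -0.64 0.04 0 0 0.443;1 0.6 -0.64 0.04 0 0 0.443")

```text
clock: 0.93
eef_pos: [0.403, 0.187, 0.2497]
tool_rot: [-0.047, 0.999, -0.0, -0.0]
ft_force: [0.6, 1.1, -0.4]
grip_width: 0.0854
grasp_force: 0.0
```

step_arm(targets="1 0 0 0 0 0 0;1 0 0 0 0 0 0;1 0 0 0 0 0 0")

```text
clock: 1.18
eef_pos: [0.4018, 0.1887, 0.2493]
tool_rot: [-0.047, 0.999, -0.0, -0.001]
ft_force: [-0.6, 1.0, -0.3]
grip_width: 0.0852
grasp_force: 0.0
```

Run:
```python
from h import *
import pickle
i=bot.camera_info("wrist"); im=bot.camera("wrist")
pickle.dump(i,open("w1.pkl","wb")); cv2.imwrite("pics/w1.png",im[:,:,::-1])
for p in [(.5567,.1102,.016),(.4789,.1339,.016),(.3898,.1567,.016),(.6221,.3607,.018),(.4028,.2436,.018)]: print(proj("wrist",p,i))
```

```text
[247.9 274.7]
[267.7 224.3]
[289.4 159.8]
[415.6 329.2]
[356.5 176.5]
```

View pics/w1.png

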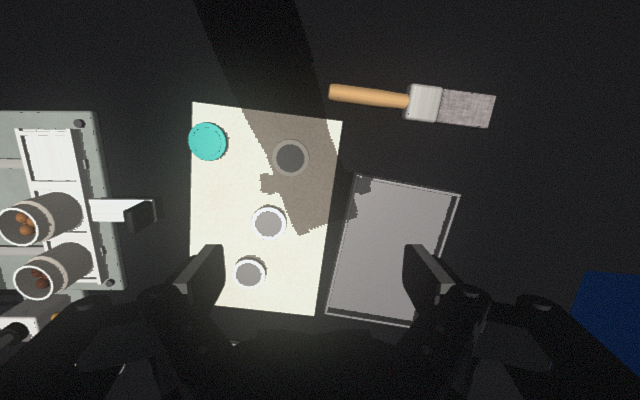

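Run:
```python
from h import *
import pickle
i=pickle.load(open("w1.pkl","rb")); im=cv2.imread("pics/w1.png"); print(np.round(i["pose"],3))
g=cv2.cvtColor(im,cv2.COLOR_BGR2GRAY)
for u,v in((290,158),(268,221),(250,271)): print(px("wrist",u,v,.016,i))
print(px("wrist",208,141,.016,i), px("top",300.3,251,.016))
for u,v in((358,174),(460,193)):print(px("wrist",u,v,.018,i))
t=cv2.resize(im[140:300,230:330],None,fx=5,fy=5,interpolation=cv2.INTER_CUBIC)[:,:]
cv2.imwrite("pics/c3.png",cv2.resize(t,None,fx=.75,fy=.75))
```

```text
[[-0.093 -0.961 -0.261  0.336]
 [ 0.996 -0.09  -0.023  0.183]
 [-0.001 -0.262  0.965  0.392]
 [ 0.     0.     0.     1.   ]]
[0.3875 0.1573 0.016 ]
[0.4742 0.1341 0.016 ]
[0.5507 0.1129 0.016 ]
[0.3759 0.0541 0.016 ] [0.3771 0.0522 0.016 ]
[0.3994 0.2451 0.018 ]
[0.4118 0.3799 0.018 ]
```

View pics/c3.png

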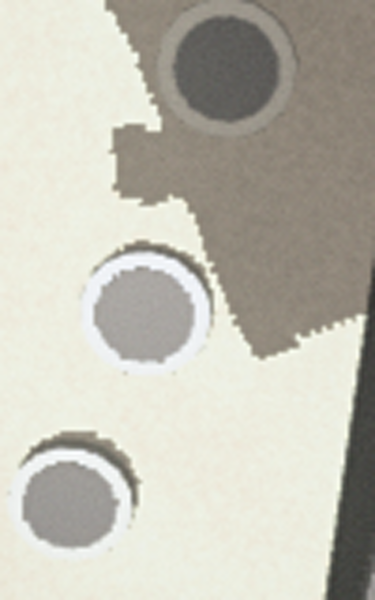

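step_arm(targets="1 0.308 -0.155 -0.338 0 0 0;1 0.308 -0.155 -0.338 0 0 0;1 0.308 -0.155 -0.338 0 0 0;1 0.308 -0.155 -0.338 0 0 0;1 0.308 -0.155 -0.338 0 0 0;1 0.308 -0.155 -0.338 0 0 0;1 0.308 -0.155 -0.338 0 0 0;1 0.308 -0.155 -0.338 0 0 0;1 0.308 -0.155 -0.338 0 0 0")

```text
clock: 1.98
eef_pos: [0.5553, 0.1132, 0.081]
tool_rot: [-0.048, 0.999, 0.0, -0.0]
ft_force: [-0.1, 0.4, -0.3]
grip_width: 0.0853
grasp_force: 0.0
```

```bash
cat >> h.py <<'E'
def blob(n,p,r=.032,info=None,sel=None):
    "crop picture around projected world point"
    i=info or bot.camera_info(n); u,v=proj(n,p,i); return u,v
def shot(tag,n="wrist"):
    import pickle
    o=bot.get_obs(); i=bot.camera_info(n); im=bot.camera(n)[:,:,::-1]
    pickle.dump((o,i),open(tag+".pkl","wb")); cv2.imwrite(f"pics/{tag}.png",im)
    print("tcp",np.round(o["eef_pos"],4),"z-axis tip px",proj(n,o["eef_pos"],i)); return im,i,o
E
python3 - <<'E'
from h import *
im,i,o=shot("w2"); u,v=proj("wrist",(.556,.111,.016),i); print(u,v)
g=cv2.cvtColor(im,cv2.COLOR_BGR2GRAY)
for U,V,R in (cv2.HoughCircles(cv2.GaussianBlur(g,(5,5),1),cv2.HOUGH_GRADIENT,1,30,param1=80,param2=15,minRadius=18,maxRadius=60)[0]): print(U,V,R,px("wrist",U,V,.016,i))
x0,y0=int(u-100),min(int(v-90),220); cv2.imwrite("pics/c4.png",cv2.resize(im[y0:y0+180,x0:x0+200],None,fx=3,fy=3)); print(x0,y0)
E
```

```text
tcp [0.5553 0.1132 0.081 ] z-axis tip px [313.5 249.3]
310.5 212.1
310.5 211.5 23.6 [0.5556 0.1109 0.016 ]
356.5 104.5 26.6 [0.4782 0.1344 0.016 ]
159.5 313.5 53.9 [ 0.6535 -0.0024  0.016 ]
584.5 260.5 52.6 [0.5743 0.3234 0.016 ]
151.5 233.5 58.3 [ 0.5843 -0.0057  0.016 ]
481.5 250.5 34.7 [0.5738 0.243  0.016 ]
92.5 66.5 29.3 [ 0.4715 -0.0384  0.016 ]
210 122
```

View pics/c4.png

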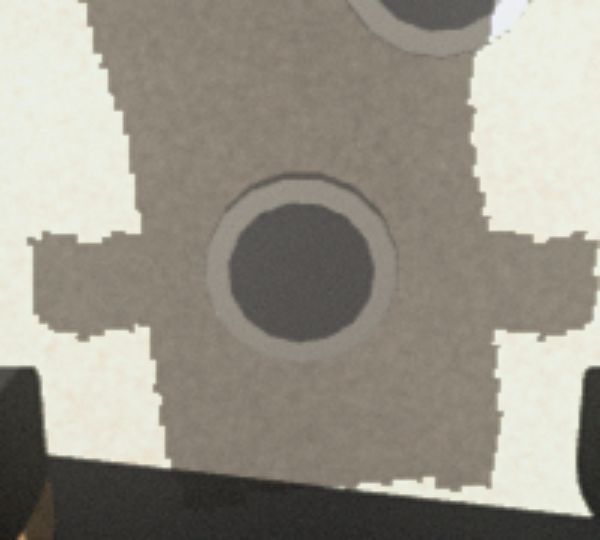

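step_arm(targets="1 0 -0.002 -0.06 0 0 0;1 0 -0.002 -0.12 0 0 0;1 0 -0.002 -0.158 0 0 0;1 0 -0.002 -0.158 0 0 0;-1 0 -0.002 -0.158 0 0 0;-1 0 -0.002 -0.158 0 0 0;-1 0 -0.002 -0.158 0 0 0;-1 0 -0.002 -0.158 0 0 0;-1 0 -0.002 -0.158 0 0 0;-1 0 -0.002 -0.158 0 0 0")

```text
clock: 2.87
eef_pos: [0.5583, 0.1112, 0.0049]
tool_rot: [-0.047, 0.999, 0.001, 0.003]
ft_force: [-2.0, 1.0, 5.9]
grip_width: 0.0454
grasp_force: 60.3
```

step_arm(targets="-1 0 0 0.03 0 0 0;-1 0 0 0.08 0 0 0;-1 0 0 0.16 0 0 0;-1 0 0 0.24 0 0 0;-1 0 0 0.3 0 0 0;-1 0 0 0.3 0 0 0")

```text
clock: 3.37
eef_pos: [0.5614, 0.1114, 0.1614]
tool_rot: [-0.047, 0.999, 0.001, 0.008]
ft_force: [1.6, 0.5, 0.6]
grip_width: 0.045
grasp_force: 61.3
```

Run:
```python
from h import *
im,i,o=shot("w3"); print(o["grip_width"],o["grasp_force"],np.round(o["tool_rot"],3))
cv2.imwrite("pics/c5.png",cv2.resize(im[150:330,210:410],None,fx=3,fy=3))
```

```text
tcp [0.5614 0.1114 0.1614] z-axis tip px [313.5 249.3]
0.04499284870390335 61.30008101463318 [-0.047  0.999  0.001  0.008]
```

View pics/c5.png

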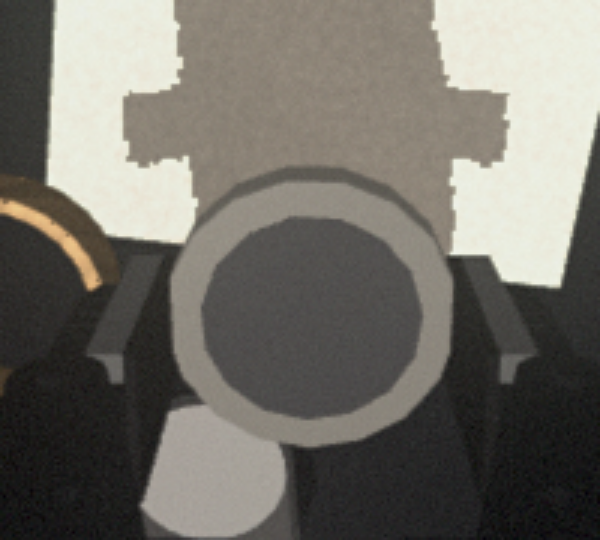

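step_arm(targets="-1 0.02 -0.07 0.06 0 0.02 0;-1 0.04 -0.14 0.1 0 0.02 0;-1 0.06 -0.21 0.1 0 0.02 0;-1 0.08 -0.28 0.1 0 0.02 0;-1 0.08 -0.35 0.1 0 0.02 0;-1 0.08 -0.36 0.1 0 0.02 0;-1 0.08 -0.36 0.1 0 0.02 0;-1 0.08 -0.36 0.1 0 0.02 0")

```text
clock: 4.08
eef_pos: [0.5956, -0.0696, 0.2011]
tool_rot: [-0.047, 0.999, 0.001, -0.008]
ft_force: [-0.7, 0.8, 0.3]
grip_width: 0.0449
grasp_force: 61.4
```

Run:
```python
from h import *
im,i,o=shot("w4"); print(np.round(o["tool_rot"],4))
for p in [(.55,-.123,.086),(.481,-.129,.086),(.4709,-.0196,.068)]: print(proj("wrist",p,i))
u,v=proj("wrist",(.515,-.126,.086),i); x0,y0=max(int(u-90),0),max(int(v-80),0); print(x0,y0)
cv2.imwrite("pics/c6.png",cv2.resize(im[y0:y0+160,x0:x0+200],None,fx=3.75,fy=3.75,interpolation=cv2.INTER_CUBIC))
```

```text
tcp [ 0.5956 -0.0696  0.2011] z-axis tip px [313.6 249.4]
[-4.650e-02  9.989e-01  8.000e-04 -8.500e-03]
[256.1 139. ]
[252.5  50.5]
[385.1  55.6]
164 15
```

View pics/c6.png

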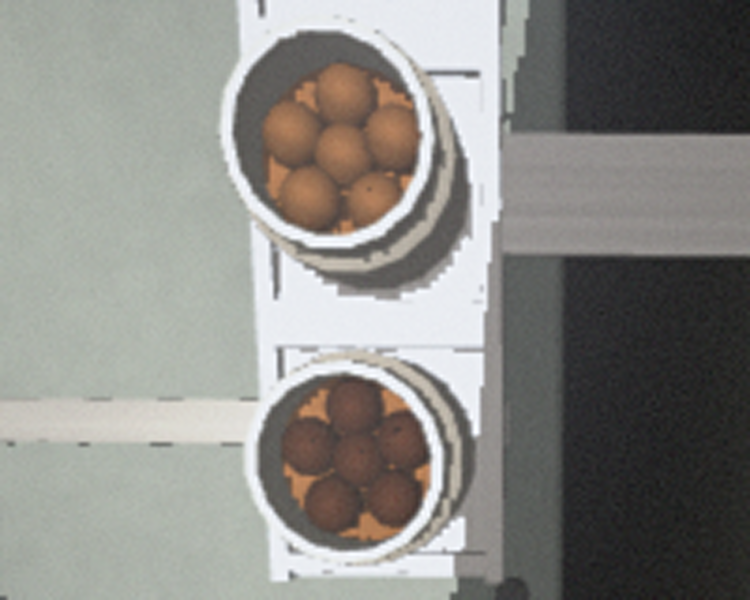

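Run:
```python
from h import *
import pickle
o,i=pickle.load(open("w3.pkl","rb")); e=o["eef_pos"]
for dz in (.008,.011,.014): print(proj("wrist",e+[0,0,dz],i), px("wrist",314,254.3,e[2]+dz,i)-e)
o,i=pickle.load(open("w4.pkl","rb")); print(px("wrist",252,50.5,.086,i),px("wrist",256.3,137.7,.086,i))
print(proj("wrist",o["eef_pos"]+[0,0,.011],i)); g=cv2.cvtColor(cv2.imread("pics/w4.png"),6)
for U,V,R in (cv2.HoughCircles(cv2.GaussianBlur(g,(5,5),1),cv2.HOUGH_GRADIENT,1,30,param1=80,param2=15,minRadius=24,maxRadius=60)[0]): print(U,V,R)
```

```text
[313.5 256.5] [-1.20126399e-03  7.54127593e-05  7.96257504e-03]
[313.5 259.4] [-2.70126399e-03 -2.45872407e-05  1.09625750e-02]
[313.5 262.4] [-0.00420126 -0.00022459  0.01396258]
[ 0.4811 -0.1294  0.086 ] [ 0.5489 -0.1229  0.086 ]
[313.6 258.7]
313.5 251.5 46.9
376.5 229.5 31.6
253.5 48.5 27.8
228.5 156.5 58.3
257.5 140.5 27.1
282.5 80.5 47.2
342.5 136.5 58.3
242.5 112.5 55.0
214.5 240.5 51.5
318.5 94.5 51.6
333.5 165.5 58.3
453.5 344.5 28.6
522.5 92.5 27.2
600.5 277.5 57.2
276.5 111.5 36.1
195.5 167.5 47.1
265.5 14.5 33.7
592.5 313.5 29.9
200.5 83.5 48.3
257.5 264.5 47.1
427.5 288.5 27.7
46.5 146.5 34.9
23.5 44.5 37.2
224.5 199.5 32.6
108.5 123.5 31.6
147.5 224.5 35.4
```

step_arm(targets="-1 -0.04 -0.05 0 0 -0.02 0;-1 -0.087 -0.107 -0.04 0 -0.02 0;-1 -0.087 -0.107 -0.1 0 -0.02 0;-1 -0.087 -0.107 -0.16 0 -0.02 0;-1 -0.087 -0.107 -0.16 0 -0.02 0;-1 -0.087 -0.107 -0.16 0 -0.02 0;-1 -0.087 -0.107 -0.16 0 -0.02 0;-1 -0.087 -0.107 -0.16 0 -0.02 0")

```text
clock: 4.8
eef_pos: [0.5547, -0.1224, 0.124]
tool_rot: [-0.048, 0.999, -0.0, 0.002]
ft_force: [0.1, -1.2, -0.8]
grip_width: 0.0451
grasp_force: 61.5
```

step_arm(targets="-1 0 0 -0.02 0 0 0;-1 0 0 -0.03 0 0 0;-1 0 0 -0.03 0 0 0;-1 0 0 -0.03 0 0 0;-1 0 0 -0.03 0 0 0")

```text
clock: 5.22
eef_pos: [0.5528, -0.1231, 0.1068]
tool_rot: [-0.047, 0.999, 0.0, -0.0]
ft_force: [-0.2, 0.5, -0.5]
grip_width: 0.0451
grasp_force: 61.5
```

step_arm(targets="-1 -0.002 0 -0.01 0 0 0;-1 -0.002 0 -0.02 0 0 0;-1 -0.002 0 -0.03 0 0 0;-1 -0.002 0 -0.036 0 0 0;-1 -0.002 0 -0.042 0 0 0;-1 -0.002 0 -0.042 0 0 0;-1 -0.002 0 -0.042 0 0 0;-1 -0.002 0 -0.042 0 0 0")

```text
clock: 5.88
eef_pos: [0.5519, -0.1231, 0.0859]
tool_rot: [-0.047, 0.999, -0.0, 0.0]
ft_force: [0.5, 0.2, -1.0]
grip_width: 0.0455
grasp_force: 61.5
```

step_arm(targets="-1 0 0 -0.002 0 0 0;-1 0 0 -0.004 0 0 0;-1 0 0 -0.004 0 0 0;-0.5 0 0 -0.004 0 0 0;0 0 0 -0.004 0 0 0;0.5 0 0 -0.004 0 0 0;0.7 0 0 -0.004 0 0 0;0.7 0 0 -0.004 0 0 0;0.7 0 0 0.04 0 0 0;0.7 0 0 0.1 0 0 0")

```text
clock: 6.72
eef_pos: [0.549, -0.1225, 0.1331]
tool_rot: [-0.047, 0.999, 0.001, -0.004]
ft_force: [0.4, 0.0, -0.5]
grip_width: 0.0729
grasp_force: 0.0
```

step_arm(targets="1 0 0 0.08 0 0 0;1 0.03 0.06 0.16 0 0 0;1 0.06 0.12 0.16 0 0 0;1 0.08 0.14 0.16 0 0 0;1 0.08 0.14 0.16 0 0 0;1 0.08 0.14 0.16 0 0 0")

```text
clock: 7.22
eef_pos: [0.5917, -0.0524, 0.2154]
tool_rot: [-0.048, 0.999, -0.0, -0.0]
ft_force: [-0.3, -0.2, 0.2]
grip_width: 0.0857
grasp_force: 0.0
```

Run:
```python
from h import *
im,i,o=shot("w5")
u,v=proj("wrist",(.515,-.126,.095),i); x0,y0=max(int(u-90),0),max(int(v-80),0); print(x0,y0)
print(proj("wrist",(.5493,-.123,.095),i))
cv2.imwrite("pics/c7.png",cv2.resize(im[y0:y0+160,x0:x0+200],None,fx=3.75,fy=3.75,interpolation=cv2.INTER_CUBIC))
```

```text
tcp [ 0.5917 -0.0524  0.2154] z-axis tip px [313.6 249.4]
145 16
[237.6 138.1]
```

View pics/c7.png

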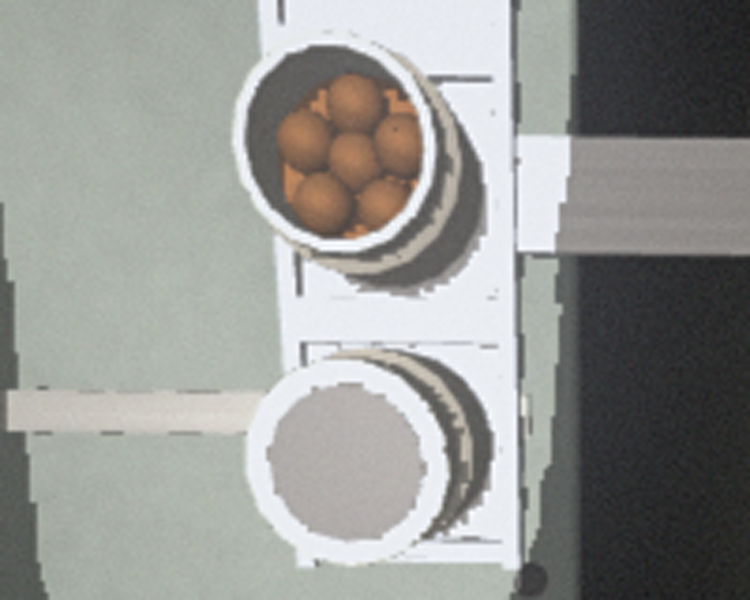

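step_arm(targets="1 -0.04 0.07 0 0 0 0;1 -0.08 0.14 0 0 0 0;1 -0.12 0.21 -0.03 0 0 0;1 -0.16 0.28 -0.08 0 0 0;1 -0.2 0.34 -0.13 0 0 0;1 -0.228 0.374 -0.18 0 0 0;1 -0.228 0.374 -0.24 0 0 0;1 -0.228 0.374 -0.27 0 0 0;1 -0.228 0.374 -0.27 0 0 0;1 -0.228 0.374 -0.27 0 0 0")

```text
clock: 8.1
eef_pos: [0.4764, 0.1327, 0.0799]
tool_rot: [-0.046, 0.999, -0.0, -0.002]
ft_force: [-0.3, -0.4, 0.6]
grip_width: 0.0852
grasp_force: 0.0
```

Run:
```python
from h import *
im,i,o=shot("w6"); g=cv2.cvtColor(im,6)
for U,V,R in (cv2.HoughCircles(cv2.GaussianBlur(g,(5,5),1),cv2.HOUGH_GRADIENT,1,30,param1=80,param2=15,minRadius=18,maxRadius=50)[0])[:6]: print(U,V,R,px("wrist",U,V,.016,i))
```

```text
tcp [0.4764 0.1327 0.0799] z-axis tip px [313.6 249.3]
364.5 86.5 28.0 [0.3878 0.1577 0.016 ]
200.5 51.5 40.4 [0.3767 0.0511 0.016 ]
318.5 210.5 27.1 [0.475  0.1361 0.016 ]
28.5 297.5 32.9 [ 0.5683 -0.0857  0.016 ]
199.5 277.5 23.9 [0.5378 0.0495 0.016 ]
472.5 250.5 44.9 [0.4955 0.2547 0.016 ]
```

step_arm(targets="1 -0.002 0.002 -0.06 0 0 0;1 -0.002 0.002 -0.12 0 0 0;1 -0.002 0.002 -0.154 0 0 0;1 -0.002 0.002 -0.154 0 0 0;-1 -0.002 0.002 -0.154 0 0 0;-1 -0.002 0.002 -0.154 0 0 0;-1 -0.002 0.002 -0.154 0 0 0;-1 -0.002 0.002 -0.154 0 0 0;-1 -0.002 0.002 -0.154 0 0 0;-1 -0.002 0.002 -0.154 0 0 0")

```text
clock: 8.98
eef_pos: [0.4789, 0.1353, 0.0064]
tool_rot: [-0.047, 0.999, 0.0, 0.002]
ft_force: [-0.6, -0.0, 7.1]
grip_width: 0.0449
grasp_force: 60.1
```

step_arm(targets="-1 0 0 0 0 0 0;-1 0 0 0.03 0 0 0;-1 0 0 0.08 0 0 0;-1 0 0 0.16 0 0 0;-1 0 0 0.24 0 0 0;-1 0 0 0.3 0 0 0;-1 0 0 0.3 0 0 0;-1 0 0 0.3 0 0 0;-1 0 0 0.3 0 0 0")

```text
clock: 9.73
eef_pos: [0.4767, 0.1349, 0.1543]
tool_rot: [-0.047, 0.999, 0.0, 0.001]
ft_force: [0.4, 0.0, -0.4]
grip_width: 0.0451
grasp_force: 61.3
```

Run:
```python
from h import *
im,i,o=shot("w7"); g=cv2.cvtColor(im,6); e=o["eef_pos"]
print(np.round(o["tool_rot"],4),o["grip_width"])
for U,V,R in (cv2.HoughCircles(cv2.GaussianBlur(g,(5,5),1),cv2.HOUGH_GRADIENT,1,30,param1=80,param2=15,minRadius=30,maxRadius=60)[0])[:4]: print(U,V,R,px("wrist",U,V,e[2]+.011,i)-e)
cv2.imwrite("pics/c8.png",cv2.resize(im[150:330,210:410],None,fx=3,fy=3))
```

```text
tcp [0.4767 0.1349 0.1543] z-axis tip px [313.5 249.4]
[-4.700e-02  9.989e-01  1.000e-04  6.000e-04] 0.04505259031128379
313.5 252.5 47.0 [-0.00352127 -0.00037973  0.01100837]
37.5 248.5 34.6 [ 0.00697873 -0.13257973  0.01100837]
228.5 70.5 30.4 [-0.08122127 -0.04267973  0.01100837]
19.5 179.5 37.2 [-0.02662127 -0.13557973  0.01100837]
```

View pics/c8.png

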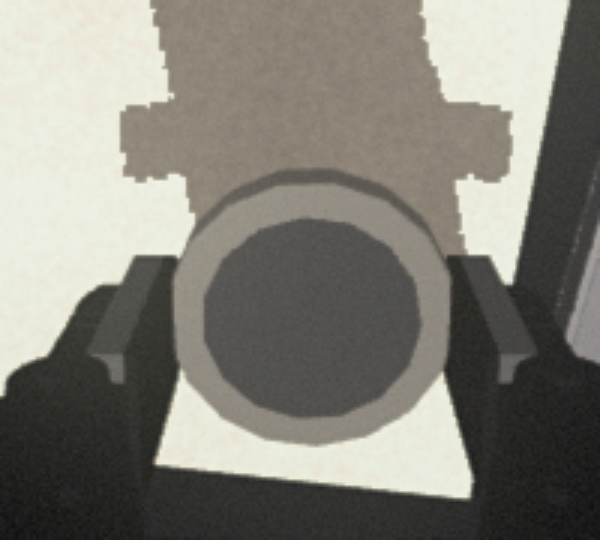

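step_arm(targets="-1 0 -0.07 0.02 0 0 0;-1 0 -0.14 0.02 0 0 0;-1 0.01 -0.21 0.02 0 0 0;-1 0.014 -0.28 0.02 0 0 0;-1 0.014 -0.35 0 0 0 0;-1 0.014 -0.42 -0.03 0 0 0;-1 0.014 -0.49 -0.06 0 0 0;-1 0.014 -0.529 -0.06 0 0 0;-1 0.014 -0.529 -0.07 0 0 0;-1 0.014 -0.529 -0.08 0 0 0")

```text
clock: 10.62
eef_pos: [0.4826, -0.1303, 0.1119]
tool_rot: [-0.046, 0.999, 0.001, -0.001]
ft_force: [-0.2, 0.6, -0.2]
grip_width: 0.0451
grasp_force: 61.4
```

step_arm(targets="-1 0 0 0 0 0 0;-1 0 0 0 0 0 0;-1 0 0 0 0 0 0;-1 0 0 0 0 0 0")

```text
clock: 10.95
eef_pos: [0.4841, -0.1286, 0.114]
tool_rot: [-0.048, 0.999, -0.0, 0.0]
ft_force: [-0.1, -0.0, -1.0]
grip_width: 0.0447
grasp_force: 61.4
```

step_arm(targets="-1 0 -0.001 -0.012 0 0 0;-1 0 -0.001 -0.024 0 0 0;-1 0 -0.001 -0.034 0 0 0;-1 0 -0.001 -0.042 0 0 0;-1 0 -0.001 -0.05 0 0 0;-1 0 -0.001 -0.054 0 0 0;-1 0 -0.001 -0.054 0 0 0;-1 0 -0.001 -0.054 0 0 0")

```text
clock: 11.62
eef_pos: [0.4837, -0.1301, 0.0866]
tool_rot: [-0.047, 0.999, 0.0, -0.0]
ft_force: [-0.2, 0.3, -1.3]
grip_width: 0.0447
grasp_force: 61.4
```

step_arm(targets="-1 0 0 -0.002 0 0 0;-1 0 0 -0.002 0 0 0;-0.5 0 0 -0.002 0 0 0;0 0 0 -0.002 0 0 0;0.5 0 0 -0.002 0 0 0;0.7 0 0 -0.002 0 0 0;0.7 0 0 -0.002 0 0 0;0.7 0 0 0.03 0 0 0;0.7 0 0 0.1 0 0 0;0.7 0 0 0.16 0 0 0")

```text
clock: 12.45
eef_pos: [0.4828, -0.1298, 0.1671]
tool_rot: [-0.047, 0.999, 0.0, -0.001]
ft_force: [1.8, -0.7, 0.2]
grip_width: 0.0723
grasp_force: 0.0
```

step_arm(targets="1 0 0.05 0.08 0 0 0;1 0.06 0.1 0.09 0 0 0;1 0.12 0.15 0.09 0 0 0;1 0.18 0.15 0.09 0 0 0;1 0.21 0.15 0.09 0 0 0;1 0.21 0.15 0.09 0 0 0;1 0.21 0.15 0.09 0 0 0")

```text
clock: 13.03
eef_pos: [0.5887, -0.0548, 0.211]
tool_rot: [-0.047, 0.999, 0.0, -0.001]
ft_force: [-0.4, -0.8, -1.3]
grip_width: 0.0856
grasp_force: 0.0
```

Run:
```python
from h import *
im,i,o=shot("w8")
u,v=proj("wrist",(.515,-.126,.095),i); x0,y0=max(int(u-90),0),max(int(v-80),0); print(x0,y0)
print(proj("wrist",(.5493,-.123,.095),i),proj("wrist",(.4811,-.1294,.095),i),proj("wrist",(.4709,-.0196,.068),i))
cv2.imwrite("pics/c9.png",cv2.resize(im[y0:y0+160,x0:x0+200],None,fx=3.75,fy=3.75,interpolation=cv2.INTER_CUBIC))
```

```text
tcp [ 0.5887 -0.0548  0.211 ] z-axis tip px [313.6 249.3]
146 20
[238.9 142.6] [233.3  55.4] [366.   61.9]
```

View pics/c9.png

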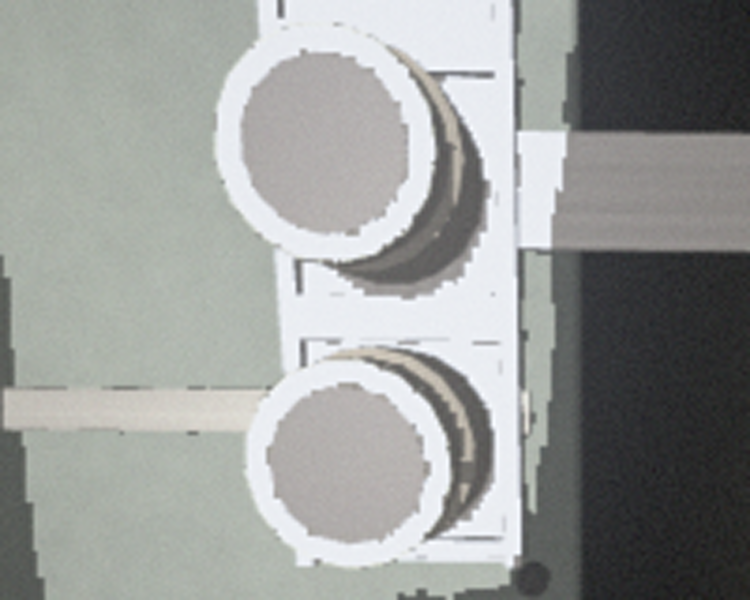

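step_arm(targets="0 -0.07 0.02 0 0 0 0;0 -0.14 0.04 -0.03 0 0 0;0 -0.21 0.07 -0.08 0 0 0;0 -0.236 0.07 -0.15 0 0 0;0 -0.236 0.07 -0.2 0 0 0;0 -0.236 0.07 -0.2 0 0 0;0 -0.236 0.07 -0.2 0 0 0;0 -0.236 0.07 -0.2 0 0 0")

```text
clock: 13.75
eef_pos: [0.4721, -0.0205, 0.1136]
tool_rot: [-0.047, 0.999, -0.0, 0.002]
ft_force: [0.5, -1.0, 0.7]
grip_width: 0.0428
grasp_force: 0.0
```

Run:
```python
from h import *
im,i,o=shot("w9")
print(proj("wrist",(.4709,-.0196,.068),i),proj("wrist",(.4811,-.1294,.095),i))
cv2.imwrite("pics/c10.png",cv2.resize(im[130:330,170:430],None,fx=3,fy=3))
```

```text
tcp [ 0.4721 -0.0205  0.1136] z-axis tip px [313.6 249.4]
[315.2 218.4] [125.4 233.5]
```

View pics/c10.png

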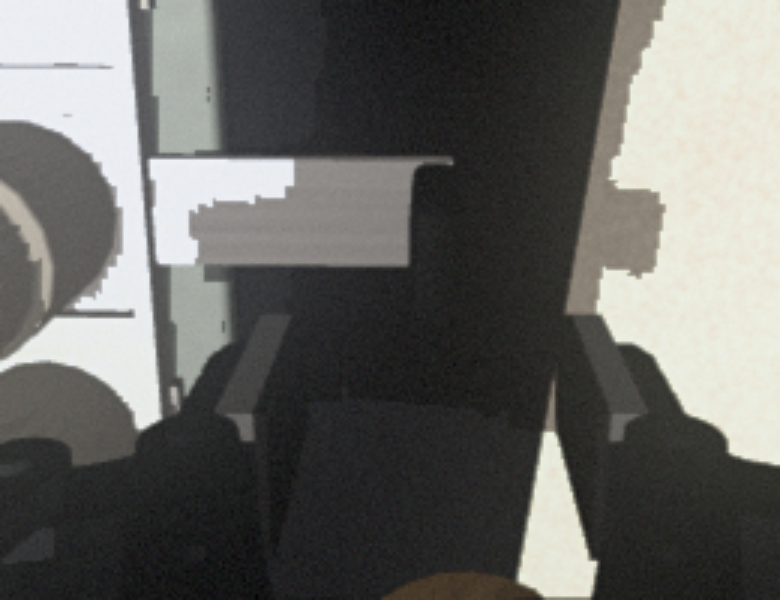

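step_arm(targets="0 -0.002 0.001 -0.05 0 0 0;0 -0.002 0.001 -0.1 0 0 0;0 -0.002 0.001 -0.15 0 0 0;0 -0.002 0.001 -0.15 0 0 0;-1 -0.002 0.001 -0.15 0 0 0;-1 -0.002 0.001 -0.15 0 0 0;-1 -0.002 0.001 -0.15 0 0 0;-1 -0.002 0.001 -0.15 0 0 0;-1 -0.002 0.001 -0.15 0 0 0")

```text
clock: 14.55
eef_pos: [0.472, -0.0197, 0.039]
tool_rot: [-0.047, 0.999, -0.0, 0.002]
ft_force: [-1.3, -0.0, 6.5]
grip_width: 0.0109
grasp_force: 59.2
```

step_arm(targets="-1 0.001 -0.01 0 0 0 0;-1 0.003 -0.03 0 0 0 0;-1 0.006 -0.06 0 0 0 0;-1 0.009 -0.1 0 0 0 0;-1 0.013 -0.14 0 0 0 0;-1 0.017 -0.18 0 0 0 0;-1 0.02 -0.21 0 0 0 0;-1 0.022 -0.235 0 0 0 0;-1 0.024 -0.255 0 0 0 0;-1 0.025 -0.265 0 0 0 0")

```text
clock: 15.38
eef_pos: [0.4835, -0.1534, 0.039]
tool_rot: [-0.046, 0.999, -0.0, 0.002]
ft_force: [-2.3, 2.6, 8.6]
grip_width: 0.011
grasp_force: 59.6
```

step_arm(targets="-1 0.001 -0.012 0 0 0 0;-1 0.002 -0.024 0 0 0 0;-1 0.003 -0.032 0 0 0 0;-1 0.003 -0.035 0 0 0 0;-1 0.003 -0.035 0 0 0 0;-1 0.003 -0.035 0 0 0 0")

```text
clock: 15.88
eef_pos: [0.4849, -0.1691, 0.039]
tool_rot: [-0.047, 0.999, 0.001, 0.002]
ft_force: [-1.1, 3.4, 8.0]
grip_width: 0.0113
grasp_force: 59.8
```

step_arm(targets="-0.4 0 0 0 0 0 0;0 0 0 0 0 0 0;0 0 0 0.06 0 0 0;0 0 0 0.14 0 0 0;0 0 0 0.22 0 0 0;-1 0 0 0.3 0 0 0;-1 0 0 0.38 0 0 0;-1 0.04 -0.01 0.444 0 0 0;-1 0.1 -0.02 0.444 0 0 0;-1 0.17 -0.04 0.444 0 0 0")

```text
clock: 16.72
eef_pos: [0.5704, -0.1899, 0.2636]
tool_rot: [-0.047, 0.999, -0.001, 0.004]
ft_force: [0.1, 0.4, -0.4]
grip_width: -0.0002
grasp_force: 0.0
```

step_arm(targets="-1 0.07 -0.015 0 0 0 0;-1 0.136 -0.031 0 0 0 0;-1 0.136 -0.031 0 0 0 0;-1 0.136 -0.031 0 0 0 0;-1 0.136 -0.031 0 0 0 0;-1 0.136 -0.031 0 0 0 0")

```text
clock: 17.22
eef_pos: [0.6358, -0.205, 0.2597]
tool_rot: [-0.047, 0.999, -0.0, 0.0]
ft_force: [0.3, 0.6, 0.5]
grip_width: 0.0003
grasp_force: 0.0
```

Run:
```python
from h import *
im,i,o=shot("w10"); print(proj("wrist",(.6345,-.1708,.185),i), o["grip_width"])
t=bot.camera("top")[:,:,::-1]; cv2.imwrite("pics/t2.png",t)
a=cv2.resize(im[60:360,150:550],(400,300)); b=cv2.resize(t[120:270,320:520],(400,300),interpolation=cv2.INTER_CUBIC)
s=bot.camera("scene")[:,:,::-1]; cv2.imwrite("pics/s2.png",s); b2=cv2.resize(s[150:300,160:360],(800,600)[:1]+(300,) if 0 else (400,300))
cv2.imwrite("pics/m.png",np.vstack([np.hstack([a,b]),np.hstack([b2,np.zeros_like(b2)])]))
```

```text
tcp [ 0.6358 -0.205   0.2597] z-axis tip px [313.6 249.4]
[358.3 209.9] 0.0002768123384753536
```

View pics/m.png

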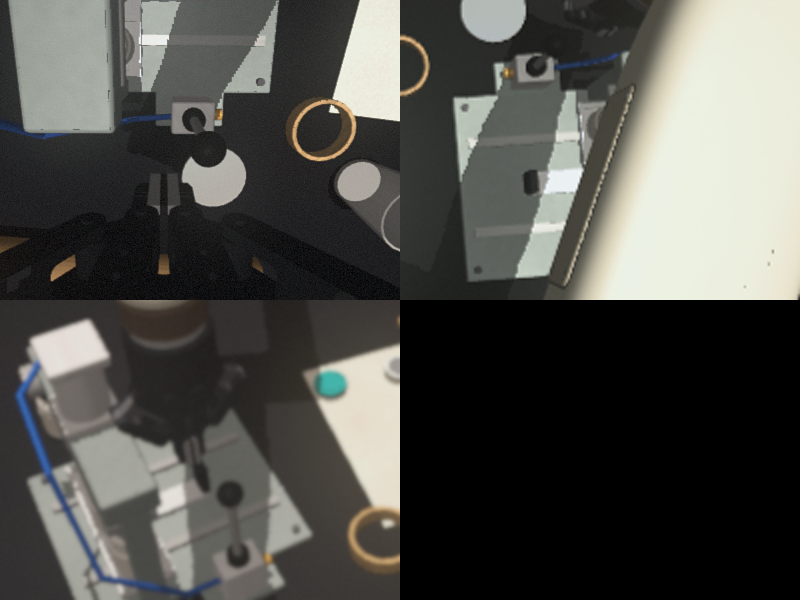

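step_arm(targets="-1 0 0 -0.06 0 0 0;-1 0 0 -0.12 0 0 0;-1 0 0 -0.18 0 0 0;-1 0 0 -0.2 0 0 0;-1 0 0 -0.2 0 0 0;-1 0 0 -0.2 0 0 0")

```text
clock: 17.87
eef_pos: [0.6366, -0.2051, 0.16]
tool_rot: [-0.047, 0.999, -0.0, 0.0]
ft_force: [0.3, -0.5, 0.3]
grip_width: 0.0004
grasp_force: 0.0
```

step_arm(targets="-1 -0.002 0.02 0 0 0 0;-1 -0.004 0.04 0 0 0 0;-1 -0.005 0.055 0 0 0 0;-1 -0.006 0.065 0 0 0 0;-1 -0.008 0.08 0 0 0 0;-1 -0.009 0.09 0 0 0 0;-1 -0.009 0.09 0 0 0 0")

```text
clock: 18.45
eef_pos: [0.6337, -0.1603, 0.1593]
tool_rot: [-0.047, 0.999, -0.002, 0.002]
ft_force: [3.9, -7.1, 0.6]
grip_width: -0.0002
grasp_force: 3.7
```

step_arm(targets="-1 -0.003 0.005 0 0 0 0;-1 -0.006 0.01 0 0 0 0;-1 -0.009 0.015 0 0 0 0;-1 -0.01 0.02 0 0 0 0;-1 -0.01 0.02 0 0 0 0")

```text
clock: 18.87
eef_pos: [0.6292, -0.1528, 0.1585]
tool_rot: [-0.046, 0.999, -0.003, 0.002]
ft_force: [6.9, -11.2, -4.8]
grip_width: -0.0005
grasp_force: 5.9
```

Run:
```python
from h import *
im,i,o=shot("w11"); g=cv2.cvtColor(im,6)
cv2.imwrite("pics/k.png",im)
# knob: dark blob next to fingers; compare with predicted positions for lever angles
home=np.array([.094,-.9956,0]); K0=np.array([.6345,-.1708,.075])
for a in (.2,.3,.4,.45,.5):
    p=K0-home*.11*np.sin(a)+[0,0,.11*np.cos(a)]; print(a,np.round(p,3),proj("wrist",p,i))
u,v=proj("wrist",K0-home*.044+[0,0,.1],i).astype(int)
s=g[v-50:v+51:5,u-60:u+61:4]
print(u,v)
for r in s: print(" ".join("%3d"%x for x in r))
```

```text
tcp [ 0.6292 -0.1528  0.1585] z-axis tip px [313.5 249.3]
0.2 [ 0.632 -0.149  0.183] [320.9 280.3]
0.3 [ 0.631 -0.138  0.18 ] [344.3 277.2]
0.4 [ 0.63  -0.128  0.176] [365.8 273. ]
0.45 [ 0.63  -0.123  0.174] [375.6 270.6]
0.5 [ 0.63  -0.118  0.172] [384.8 268. ]
367 271
 75  70  62  54  24  32  23  22  31  31  27  21  22  21  30  34  35  26  34  27  30  33  33  32  33  32  29  31  28  30  57
 78  76  70  64  57  42  27  21  26  14  22  25  17  15  41  37  34  38  27  31  35  34  34  35  28  34  40  26  29  38  44
 27  77  77  73  69  63  53  30  19  23  25  22  27  28  35  30  36  35  32  27  33  34  30  32  31  36  31  33  36  33  36
 61  25  13  60  60  66  64  62  52  70  50  18  19  31  31  34  34  22  34  35  36  33  33  37  32  33  32  33  27  33  41
 56  21  24  61  62  64  75  69  62  59  64 175  86  33  28  26  19  23  39  29  30  38  31  32  38  33  35  33  30  35  38
 63  20  24  60  61  54  20  17  19  70  61  52  22   2  21   8  24  14  11  13  13  29  26  35  36  30  35  33  26  31  36
 61  25  16  59  59  56  29  25  28  51  66   7  26   7  24  16  17  24  18   4  12 
[... 1075 characters left out ...]
  25  17  21  11  22  15  23  16  21  16  22  16  14  23   6  17  19  20  23  20
 22  29  30  15  12  21  12  20  15  16  16  26  17  21   7  10  24  14  18  21  12  19  24  25  23  21  16  17  14  22  21
 16  20  30  25  26  19  14  18  18  13  23   6  10  12  13   2  19  22  23  27  25  23  26  19  16  24  19  15  13  19  17
  1  28  33  23  22  19  14  14  16  16  19  22  25  11  16  18  14  15  20  24  29  25  23  21  23  26  22  24  18  13  22
 12  29  24  23  23  16  10  17  10  22   9  22   9  18  22  13  21  13  28  26  19  20  19  23  32  33  15  26  26  20  21
 16  27  29  21  26  22  21  23  18  17  19  15  12  13   8  22  10  17  27  19  24  22  21  25  26  31  29  28  22  25  23
```

step_arm(targets="-1 0.003 0.004 0 0 0 0;-1 0.004 0.008 0 0 0 0;-1 0.004 0.01 0 0 0 0;-1 0.004 0.01 0 0 0 0;-1 0.004 0.01 0 0 0 0")

```text
clock: 19.33
eef_pos: [0.629, -0.1493, 0.1574]
tool_rot: [-0.046, 0.999, -0.004, -0.001]
ft_force: [2.5, -13.8, -5.5]
grip_width: 0.0003
grasp_force: 7.0
```

step_arm(targets="-1 0 0.002 0 0 0 0;-1 0 0.003 0 0 0 0;-1 0 0.003 0 0 0 0;-1 0 0.003 0 0 0 0;-1 0 0.003 0 0 0 0;-1 0 0.003 0 0 0 0;-1 0 0.003 0 0 0 0;-1 0 0.003 0 0 0 0;-1 0 0.003 0 0 0 0;-1 0 0.003 0 0 0 0")

```text
clock: 20.17
eef_pos: [0.6289, -0.1482, 0.1571]
tool_rot: [-0.045, 0.999, -0.004, -0.001]
ft_force: [2.6, -14.9, -6.7]
grip_width: -0.0001
grasp_force: 7.5
```

step_arm(targets="-1 0 0 0 0 0 0;-1 0 0 0 0 0 0;-1 0 0 0 0 0 0;-1 0 0 0 0 0 0;-1 0 0 0 0 0 0;-1 0 0 0 0 0 0;-1 0 0 0 0 0 0;-1 0 0 0 0 0 0;-1 0 0 0 0 0 0;-1 0 0 0 0 0 0")

```text
clock: 21.0
eef_pos: [0.6289, -0.1483, 0.1571]
tool_rot: [-0.045, 0.999, -0.004, -0.001]
ft_force: [2.1, -15.5, -7.1]
grip_width: 0.0003
grasp_force: 7.5
```

step_arm(targets="-1 0 0 0 0 0 0;-1 0 0 0 0 0 0;-1 0 0 0 0 0 0;-1 0 0 0 0 0 0;-1 0 0 0 0 0 0;-1 0 0 0 0 0 0;-1 0 0 0 0 0 0;-1 0 0 0 0 0 0;-1 0 0 0 0 0 0;-1 0 0 0 0 0 0")

```text
clock: 21.83
eef_pos: [0.6289, -0.1483, 0.1571]
tool_rot: [-0.045, 0.999, -0.004, -0.001]
ft_force: [3.1, -15.2, -7.6]
grip_width: -0.0002
grasp_force: 7.5
```

step_arm(targets="-1 0 0 0 0 0 0;-1 0 0 0 0 0 0;-1 0 0 0 0 0 0;-1 0 0 0 0 0 0;-1 0 0 0 0 0 0;-1 0 0 0 0 0 0;-1 0 0 0 0 0 0;-1 0 0 0 0 0 0;-1 0 0 0 0 0 0;-1 0 0 0 0 0 0")

```text
clock: 22.67
eef_pos: [0.6289, -0.1483, 0.1571]
tool_rot: [-0.045, 0.999, -0.004, -0.001]
ft_force: [2.8, -15.1, -6.4]
grip_width: 0.0001
grasp_force: 7.5
```

Run:
```python
from h import *
im,i,o=shot("w12"); g=cv2.cvtColor(im,6)
t=bot.camera("scene")[:,:,::-1]; cv2.imwrite("pics/s3.png",t); cv2.imwrite("pics/t3.png",bot.camera("top")[:,:,::-1])
home=np.array([.094,-.9956,0]); K0=np.array([.6345,-.1708,.075])
for a in (.4,.45,.5):
    p=K0-home*.11*np.sin(a)+[0,0,.11*np.cos(a)]; print(a,proj("wrist",p,i))
for v in range(236,262,5): print(v," ".join("%3d"%x for x in cv2.blur(g,(3,3))[v,330:420:3]))
```

```text
tcp [ 0.6289 -0.1483  0.1571] z-axis tip px [313.5 249.3]
0.4 [356.3 274.1]
0.45 [366.4 271.7]
0.5 [375.9 269.1]
236  64  58  52  43  36  22  19  20  22  21  31  33  33  32  32  32  32  31  31  33  32  33  30  33  32  33  32  33  32  33
241  67  64  60  60  56  61  87  55  24  29  27  19  16  14  16  17  26  30  34  33  31  32  33  34  32  32  33  33  35  34
246  21  22  23  25  55  62  55  47  24  15  13  14  17  16  14  15  16  16  14  22  30  33  31  31  34  35  33  34  35  33
251  26  24  23  23  34  65  22  16  15  17  16  17  16  14  16  15  15  14  15  16  14  22  31  34  32  32  33  34  32  33
256  36  23  23  24  22  19  15  18  16  15  16  16  18  14  14  19  15  16  16  12  18  14  19  32  33  32  33  32  34  32
261  37  23  18  21  19  16  16  16  16  17  18  20  17  17  18  18  16  15  17  16  16  15  17  21  32  32  31  33  32  32
```

step_arm(targets="-1 0.002 -0.02 0 0 0 0;-1 0.004 -0.04 0 0 0 0;-1 0.008 -0.08 0 0 0 0;-1 0.012 -0.11 0 0 0 0;-1 0.014 -0.12 0 0 0 0;-1 0.014 -0.12 0 0 0 0;-1 0.014 -0.12 0.05 0 0 0;-1 0.014 -0.12 0.12 0 0 0;-1 0.014 -0.12 0.19 0 0 0;-1 0.014 -0.12 0.22 0 0 0")

```text
clock: 23.65
eef_pos: [0.6375, -0.2023, 0.2741]
tool_rot: [-0.048, 0.999, -0.001, 0.003]
ft_force: [-0.4, -0.0, 0.7]
grip_width: 0.0
grasp_force: 0.0
```

step_arm(targets="-1 0 0 0 0 0 0;-1 0 0 0 0 0 0;-1 0 0 0 0 0 0;-1 0 0 0 0 0 0;-1 0 0 0 0 0 0;-1 0 0 0 0 0 0;-1 0 0 0 0 0 0;-1 0 0 0 0 0 0;-1 0 0 0 0 0 0;-1 0 0 0 0 0 0")

```text
clock: 24.48
eef_pos: [0.6362, -0.2037, 0.2687]
tool_rot: [-0.047, 0.999, 0.0, -0.0]
ft_force: [0.6, -0.4, -0.1]
grip_width: -0.0003
grasp_force: 0.0
```

step_arm(targets="-1 0 0 0 0 0 0;-1 0 0 0 0 0 0;-1 0 0 0 0 0 0;-1 0 0 0 0 0 0;-1 0 0 0 0 0 0;-1 0 0 0 0 0 0;-1 0 0 0 0 0 0;-1 0 0 0 0 0 0;-1 0 0 0 0 0 0;-1 0 0 0 0 0 0")

```text
clock: 25.32
eef_pos: [0.6362, -0.2036, 0.2687]
tool_rot: [-0.047, 0.999, 0.0, -0.0]
ft_force: [-0.1, 0.5, -0.8]
grip_width: 0.0002
grasp_force: 0.0
```

Run:
```python
from h import *
im,i,o=shot("w13"); g=cv2.cvtColor(im,6)
# compare with w10 (lever upright): knob circle
import pickle
def knob(g,i,c):
    u,v=proj("wrist",c,i); best=cv2.HoughCircles(cv2.GaussianBlur(g,(3,3),1),cv2.HOUGH_GRADIENT,1,8,param1=60,param2=8,minRadius=13,maxRadius=22)
    best=[b for b in best[0] if np.hypot(b[0]-u,b[1]-v)<60][:3]; print((u,v),best)
    for b in best: print(px("wrist",b[0],b[1],.185,i))
knob(g,i,(.6345,-.1708,.185)); o0,i0=pickle.load(open("w10.pkl","rb")); knob(cv2.imread("pics/w10.png",0),i0,(.6345,-.1708,.185))
```

```text
tcp [ 0.6362 -0.2036  0.2687] z-axis tip px [313.6 249.3]
(np.float64(355.0), np.float64(205.8)) [array([354.5, 204.5,  18. ], dtype=float32), array([336.5, 177.5,  16.9], dtype=float32), array([344.5, 175.5,  14.7], dtype=float32)]
[ 0.6335 -0.1713  0.185 ]
[ 0.6132 -0.188   0.185 ]
[ 0.6111 -0.1821  0.185 ]
(np.float64(358.3), np.float64(209.9)) [array([357.5, 207.5,  19.2], dtype=float32), array([348.5, 178.5,  15.9], dtype=float32), array([337.5, 182.5,  18.1], dtype=float32)]
[ 0.6327 -0.1717  0.185 ]
[ 0.611  -0.1813  0.185 ]
[ 0.6148 -0.1891  0.185 ]
```

step_arm(targets="-1 -0.07 0.02 0 0 0 0;-1 -0.14 0.04 0 0 0 0;-0.2 -0.22 0.055 0 0 0 0;-0.2 -0.28 0.069 0 0 0 0;-0.2 -0.302 0.069 -0.04 0 0 0;-0.2 -0.302 0.069 -0.12 0 0 0;-0.2 -0.302 0.069 -0.2 0 0 0;-0.2 -0.302 0.069 -0.26 0 0 0;-0.2 -0.302 0.069 -0.3 0 0 0;-0.2 -0.302 0.069 -0.3 0 0 0")

```text
clock: 26.2
eef_pos: [0.4816, -0.1678, 0.1143]
tool_rot: [-0.047, 0.999, 0.002, -0.004]
ft_force: [-1.2, 1.2, 0.4]
grip_width: 0.0342
grasp_force: 0.0
```

step_arm(targets="-0.2 0 0 -0.05 0 0 0;-0.2 0 0 -0.1 0 0 0;-0.2 0 0 -0.15 0 0 0;-0.2 0 0 -0.16 0 0 0;-0.2 0 0 -0.16 0 0 0;-1 0 0 -0.16 0 0 0;-1 0 0 -0.16 0 0 0;-1 0 0 -0.16 0 0 0;-1 0 0 -0.16 0 0 0")

```text
clock: 26.95
eef_pos: [0.4869, -0.1689, 0.041]
tool_rot: [-0.047, 0.999, 0.0, 0.002]
ft_force: [-1.5, 2.8, 6.0]
grip_width: 0.0112
grasp_force: 59.8
```

step_arm(targets="-1 -0.001 0.01 0 0 0 0;-1 -0.003 0.03 0 0 0 0;-1 -0.006 0.06 0 0 0 0;-1 -0.009 0.1 0 0 0 0;-1 -0.013 0.14 0 0 0 0;-1 -0.017 0.18 0 0 0 0;-1 -0.02 0.21 0 0 0 0;-1 -0.022 0.235 0 0 0 0;-1 -0.024 0.255 0 0 0 0;-1 -0.025 0.265 0 0 0 0")

```text
clock: 27.78
eef_pos: [0.4755, -0.0363, 0.041]
tool_rot: [-0.047, 0.999, -0.001, 0.003]
ft_force: [1.4, -1.8, 5.0]
grip_width: 0.0104
grasp_force: 59.7
```

step_arm(targets="-1 -0.001 0.012 0 0 0 0;-1 -0.002 0.024 0 0 0 0;-1 -0.003 0.031 0 0 0 0;-1 -0.003 0.034 0 0 0 0;-1 -0.003 0.034 0 0 0 0;-1 -0.003 0.034 0 0 0 0")

```text
clock: 28.28
eef_pos: [0.4741, -0.0197, 0.041]
tool_rot: [-0.047, 0.999, -0.001, 0.003]
ft_force: [0.9, 0.2, 6.1]
grip_width: 0.0108
grasp_force: 59.8
```

step_arm(targets="-0.4 0 0 0 0 0 0;0 0 0 0 0 0 0;0 0 0 0.06 0 0 0;1 0 0 0.14 0 0 0;1 0 0 0.22 0 0 0;1 0.06 -0.02 0.28 0 0 0;1 0.12 -0.04 0.344 0 0 0;1 0.18 -0.066 0.344 0 0 0;1 0.23 -0.066 0.344 0 0 0;1 0.23 -0.066 0.344 0 0 0")

```text
clock: 29.12
eef_pos: [0.5904, -0.0534, 0.2103]
tool_rot: [-0.047, 0.999, -0.0, 0.002]
ft_force: [0.7, -0.3, -0.6]
grip_width: 0.0857
grasp_force: 0.0
```

step_arm(targets="1 0 0 0 0 0 0;1 0 0 0 0 0 0;1 0 0 0 0 0 0")

```text
clock: 29.37
eef_pos: [0.5847, -0.0523, 0.2102]
tool_rot: [-0.047, 0.999, 0.0, -0.001]
ft_force: [-0.9, -0.1, -0.6]
grip_width: 0.0854
grasp_force: 0.0
```

Run:
```python
from h import *
im,i,o=shot("w14"); g=cv2.cvtColor(im,6)
# correlate grey disc of lids with w8 crop
import pickle
o0,i0=pickle.load(open("w8.pkl","rb")); g0=cv2.imread("pics/w8.png",0)
for n,(u,v),p in (("pot3",(239,143),(.5493,-.123,.095)),("pot2",(233,58),(.4811,-.1294,.095))):
    t=g0[v-32:v+33,u-32:u+33]; r=cv2.matchTemplate(g,t,cv2.TM_CCOEFF_NORMED); a,b=proj("wrist",p,i); a,b=int(a),int(b)
    sub=r[max(b-32-30,0):b-32+31,a-32-30:a-32+31]; _,m,_,l=cv2.minMaxLoc(sub); U,V=l[0]+a-62+32,l[1]+max(b-62,0)+32
    print(n,m,(U,V),px("wrist",U,V,.095,i),"ref",px("wrist",u,v,.095,i0))
```

```text
tcp [ 0.5847 -0.0523  0.2102] z-axis tip px [313.6 249.3]
pot3 0.9006652235984802 (235, 147) [ 0.5493 -0.1235  0.095 ] ref [ 0.5497 -0.1229  0.095 ]
pot2 0.9638280868530273 (229, 63) [ 0.4831 -0.13    0.095 ] ref [ 0.4831 -0.1296  0.095 ]
```

step_arm(targets="1 -0.06 -0.05 0 0 0 0;1 -0.12 -0.1 0 0 0 0;1 -0.18 -0.15 0 0 0 0;1 -0.206 -0.154 0 0 0 0;1 -0.206 -0.154 -0.06 0 0 0;1 -0.206 -0.154 -0.12 0 0 0;1 -0.206 -0.154 -0.16 0 0 0;1 -0.206 -0.154 -0.16 0 0 0;1 -0.206 -0.154 -0.16 0 0 0;1 -0.206 -0.154 -0.16 0 0 0")

```text
clock: 30.25
eef_pos: [0.4838, -0.1296, 0.1322]
tool_rot: [-0.047, 0.999, -0.0, 0.001]
ft_force: [-0.2, 0.1, 0.3]
grip_width: 0.0856
grasp_force: 0.0
```

Run:
```python
from h import *
t=bot.camera("top")[:,:,::-1]; cv2.imwrite("pics/t4.png",t)
h=cv2.cvtColor(t,40); g=cv2.cvtColor(t,6)
m=((g>110)&(g<215)&(h[:,:,1]<40)).astype(np.uint8); m[:,:165]=0; m[:,242:]=0; m[:150]=0; m[260:]=0
m=cv2.morphologyEx(m,cv2.MORPH_OPEN,np.ones((3,3)))
c=max(cv2.findContours(m,0,2)[0],key=cv2.contourArea); r=cv2.minAreaRect(c); print(cv2.contourArea(c),r,px("top",*r[0],.008)); 
for p in cv2.boxPoints(r): print(px("top",*p,.006))
print("lids",[px("top",*k[:2],.016) for k in []])
```

```text
3585.0 ((208.91282653808594, 199.2190399169922), (49.629268646240234, 78.75121307373047), 7.666804790496826) [0.5119 0.3022 0.008 ]
[0.4147 0.3778 0.006 ]
[0.6277 0.361  0.006 ]
[0.6117 0.2259 0.006 ]
[0.399  0.2459 0.006 ]
lids []
```

step_arm(targets="1 0 0 -0.05 0 0 0;1 0 0 -0.1 0 0 0;1 0 0 -0.15 0 0 0;1 0 0 -0.188 0 0 0;1 0 0 -0.188 0 0 0;-1 0 0 -0.188 0 0 0;-1 0 0 -0.188 0 0 0;-1 0 0 -0.188 0 0 0;-1 0 0 -0.188 0 0 0;-1 0 0 -0.188 0 0 0")

```text
clock: 31.13
eef_pos: [0.4853, -0.1302, 0.0392]
tool_rot: [-0.047, 0.999, -0.001, 0.002]
ft_force: [-0.9, -1.0, 6.3]
grip_width: 0.0506
grasp_force: 62.2
```

step_arm(targets="-1 0 0 0.03 0 0 0;-1 0 0 0.08 0 0 0;-1 0 0 0.14 0 0 0;-1 0 0 0.2 0 0 0;-1 0 0.02 0.23 0 0 0;-1 0 0.06 0.24 0 0 0;-1 0 0.12 0.24 0 0 0;-1 -0.01 0.18 0.24 0 0 0;-1 -0.02 0.24 0.24 0 0 0;-1 -0.03 0.3 0.24 0 0 0")

```text
clock: 31.97
eef_pos: [0.4682, 0.0216, 0.1577]
tool_rot: [-0.047, 0.999, 0.0, 0.001]
ft_force: [0.5, -0.3, -1.9]
grip_width: 0.0507
grasp_force: 62.7
```

step_arm(targets="-1 0 0.06 0 0 0 0;-1 0 0.12 0 0 0 0;-1 0 0.18 0 0 0 0;-1 0 0.24 0 0 0 0;-1 0 0.3 0 0 0 0;-1 0 0.36 0 0 0 0;-1 -0.004 0.42 0 0 0 0;-1 -0.008 0.48 0 0 0 0;-1 -0.008 0.53 0 0 0 0;-1 -0.008 0.56 -0.02 0 0 0")

```text
clock: 32.8
eef_pos: [0.4654, 0.3041, 0.1492]
tool_rot: [-0.048, 0.999, 0.002, 0.003]
ft_force: [1.0, 0.2, -0.8]
grip_width: 0.0507
grasp_force: 62.7
```

step_arm(targets="-1 0 0 -0.05 0 0 0;-1 0 0 -0.1 0 0 0;-1 0 0 -0.15 0 0 0;-1 0 0 -0.19 0 0 0;-1 0 0 -0.22 0 0 0;-1 0 0 -0.24 0 0 0;-1 0 0 -0.252 0 0 0;-1 0 0 -0.252 0 0 0;-1 0 0 -0.252 0 0 0;-1 0 0 -0.252 0 0 0")

```text
clock: 33.63
eef_pos: [0.465, 0.3007, 0.0215]
tool_rot: [-0.047, 0.999, 0.0, 0.001]
ft_force: [0.1, 0.1, -0.9]
grip_width: 0.0508
grasp_force: 63.1
```

step_arm(targets="-1 0 0 -0.002 0 0 0;-1 0 0 -0.003 0 0 0;-1 0 0 -0.003 0 0 0;-1 0 0 -0.003 0 0 0")

```text
clock: 33.97
eef_pos: [0.4643, 0.3004, 0.0194]
tool_rot: [-0.047, 0.999, 0.0, 0.0]
ft_force: [0.1, 0.9, -1.0]
grip_width: 0.0507
grasp_force: 63.1
```

step_arm(targets="-1 0 0 -0.001 0 0 0;-0.2 0 0 -0.001 0 0 0;0.3 0 0 -0.001 0 0 0;0.6 0 0 -0.001 0 0 0;0.9 0 0 -0.001 0 0 0;1 0 0 0 0 0 0;1 0 0 0.06 0 0 0;1 0 0 0.12 0 0 0;1 0 0 0.2 0 0 0;1 0 0 0.28 0 0 0")

```text
clock: 34.8
eef_pos: [0.4634, 0.2999, 0.1599]
tool_rot: [-0.047, 0.999, -0.001, -0.001]
ft_force: [1.9, 1.2, 0.5]
grip_width: 0.0854
grasp_force: 0.0
```

step_arm(targets="1 0 -0.06 0.04 0 0 0;1 0.03 -0.14 0.06 0 0 0;1 0.06 -0.22 0.06 0 0 0;1 0.09 -0.3 0.06 0 0 0;1 0.12 -0.38 0.06 0 0 0;1 0.15 -0.46 0.06 0 0 0;1 0.17 -0.54 0.06 0 0 0;1 0.174 -0.62 0.04 0 0 0;1 0.174 -0.7 0 0 0 0;1 0.174 -0.77 -0.02 0 0 0")

```text
clock: 35.63
eef_pos: [0.5513, -0.0838, 0.1494]
tool_rot: [-0.047, 0.999, 0.0, 0.0]
ft_force: [0.1, 0.3, 0.4]
grip_width: 0.0853
grasp_force: 0.0
```

step_arm(targets="1 0 -0.05 0 0 0 0;1 0 -0.076 0 0 0 0;1 0 -0.076 0 0 0 0;1 0 -0.076 -0.03 0 0 0;1 0 -0.076 -0.08 0 0 0;1 0 -0.076 -0.13 0 0 0;1 0 -0.076 -0.18 0 0 0;1 0 -0.076 -0.22 0 0 0;1 0 -0.076 -0.22 0 0 0;1 0 -0.076 -0.22 0 0 0")

```text
clock: 36.47
eef_pos: [0.5507, -0.1183, 0.0397]
tool_rot: [-0.048, 0.999, 0.0, -0.001]
ft_force: [0.9, -0.5, 0.3]
grip_width: 0.0854
grasp_force: 0.0
```

step_arm(targets="1 0 0 0 0 0 0;-1 0 0 0 0 0 0;-1 0 0 0 0 0 0;-1 0 0 0 0 0 0;-1 0 0 0 0 0 0;-1 0 0 0 0 0 0")

```text
clock: 36.97
eef_pos: [0.5528, -0.121, 0.0422]
tool_rot: [-0.047, 0.999, -0.001, 0.002]
ft_force: [-1.1, -1.0, 5.0]
grip_width: 0.0504
grasp_force: 62.1
```

step_arm(targets="-1 0 0 0.03 0 0 0;-1 0 0 0.08 0 0 0;-1 0 0 0.14 0 0 0;-1 0 0 0.2 0 0 0;-1 0 0.02 0.23 0 0 0;-1 0 0.06 0.24 0 0 0;-1 0 0.12 0.24 0 0 0;-1 0.01 0.18 0.24 0 0 0;-1 0.02 0.24 0.24 0 0 0;-1 0.02 0.3 0.24 0 0 0")

```text
clock: 37.8
eef_pos: [0.5617, 0.0313, 0.1604]
tool_rot: [-0.047, 0.999, 0.0, 0.001]
ft_force: [0.6, -0.1, -1.6]
grip_width: 0.0505
grasp_force: 63.6
```

step_arm(targets="-1 0 0.06 0 0 0 0;-1 0 0.12 0 0 0 0;-1 0 0.18 0 0 0 0;-1 0 0.24 0 0 0 0;-1 0 0.3 0 0 0 0;-1 0 0.36 0 0 0 0;-1 0 0.42 0 0 0 0;-1 0 0.48 0 0 0 0;-1 0 0.52 0 0 0 0;-1 0 0.537 -0.02 0 0 0")

```text
clock: 38.63
eef_pos: [0.5619, 0.3024, 0.1519]
tool_rot: [-0.049, 0.999, 0.002, 0.002]
ft_force: [0.7, 1.0, -0.8]
grip_width: 0.0505
grasp_force: 63.6
```

Run:
```python
from h import *
im,i,o=shot("w15"); g=cv2.cvtColor(im,6); np.set_printoptions(suppress=True)
print(np.round(o["tool_rot"],4))
for p in [(.462,.3004,.075),(.5121,.3022,.004)]: print(proj("wrist",p,i))
c=cv2.HoughCircles(cv2.GaussianBlur(g,(5,5),1),cv2.HOUGH_GRADIENT,1,30,param1=80,param2=15,minRadius=22,maxRadius=60)[0]
for U,V,R in c[:8]: print(U,V,R,px("wrist",U,V,.075,i))
```

```text
tcp [0.5619 0.3024 0.1519] z-axis tip px [313.6 249.3]
[-0.0487  0.9988  0.0015  0.0019]
[324.8  66.1]
[318.1 134.9]
313.5 279.5 58.3 [0.6249 0.3087 0.075 ]
325.5 62.5 34.3 [0.4597 0.3007 0.075 ]
312.5 309.5 50.5 [0.6536 0.3106 0.075 ]
13.5 242.5 31.9 [0.6151 0.0679 0.075 ]
103.5 295.5 25.4 [0.657  0.1347 0.075 ]
262.5 184.5 39.4 [0.5486 0.2625 0.075 ]
282.5 292.5 36.9 [0.6396 0.284  0.075 ]
277.5 215.5 40.5 [0.5721 0.2754 0.075 ]
```

step_arm(targets="-1 0 0 -0.05 0 0 0;-1 0 0 -0.1 0 0 0;-1 0 0 -0.15 0 0 0;-1 0 0 -0.19 0 0 0;-1 0 0 -0.22 0 0 0;-1 0 0 -0.24 0 0 0;-1 0 0 -0.25 0 0 0;-1 0 0 -0.25 0 0 0;-1 0 0 -0.25 0 0 0;-1 0 0 -0.25 0 0 0")

```text
clock: 39.52
eef_pos: [0.5623, 0.2988, 0.0265]
tool_rot: [-0.047, 0.999, 0.001, 0.001]
ft_force: [1.0, 0.7, -1.3]
grip_width: 0.0504
grasp_force: 63.8
```

step_arm(targets="-1 0 0 -0.003 0 0 0;-1 0 0 -0.006 0 0 0;-1 0 0 -0.008 0 0 0;-1 0 0 -0.008 0 0 0;-1 0 0 -0.008 0 0 0")

```text
clock: 39.93
eef_pos: [0.5617, 0.2989, 0.0222]
tool_rot: [-0.047, 0.999, 0.0, 0.001]
ft_force: [-1.1, -0.6, 4.5]
grip_width: 0.0503
grasp_force: 64.2
```

Contact (force rose to 4.5 N); release and lift.

step_arm(targets="-1 0 0 0 0 0 0;-0.2 0 0 0 0 0 0;0.3 0 0 0 0 0 0;0.6 0 0 0 0 0 0;0.9 0 0 0 0 0 0;1 0 0 0 0 0 0;1 0 0 0.06 0 0 0;1 0 0 0.12 0 0 0;1 0 0 0.2 0 0 0;1 0 0 0.28 0 0 0")

```text
clock: 40.77
eef_pos: [0.5603, 0.2981, 0.1612]
tool_rot: [-0.047, 0.999, -0.001, -0.001]
ft_force: [1.0, 0.3, 0.2]
grip_width: 0.0854
grasp_force: 0.0
```

step_arm(targets="1 0 -0.05 0.04 0 0 0;1 0 -0.1 0.08 0 0 0;1 -0.05 -0.18 0.08 0 0 0;1 -0.1 -0.26 0.08 0 0 0;1 -0.15 -0.32 0.08 0 0 0;1 -0.15 -0.32 0.08 0 0 0;1 -0.15 -0.32 0.08 0 0 0;1 -0.15 -0.32 0.08 0 0 0")

```text
clock: 41.43
eef_pos: [0.4868, 0.1386, 0.2016]
tool_rot: [-0.047, 0.999, 0.0, 0.001]
ft_force: [1.2, 0.0, 0.4]
grip_width: 0.0853
grasp_force: 0.0
```

Run:
```python
from h import *
t=bot.camera("top")[:,:,::-1]; cv2.imwrite("pics/t5.png",t); g=cv2.cvtColor(t,6)
s=g[150:250,170:250]
c=cv2.HoughCircles(cv2.GaussianBlur(cv2.resize(s,None,fx=3,fy=3,interpolation=2),(5,5),1),cv2.HOUGH_GRADIENT,1,60,param1=60,param2=20,minRadius=20,maxRadius=40)
for U,V,R in c[0][:5]: print(U/3+170,V/3+150,R/3,px("top",U/3+170,V/3+150,.075))
print("exp",proj("top",(.46,.3005,.075)),proj("top",(.5595,.2985,.075)))
# press: pull position and lever vs start picture
t0=cv2.imread("pics/top0.png",0)
for n,(x,y,w,h) in {"pull":(322,200,40,30),"knob":(385,132,30,25),"tray":(175,150,30,40),"platen":(410,150,40,60)}.items():
    r=cv2.matchTemplate(g[y-12:y+h+12,x-12:x+w+12],t0[y:y+h,x:x+w],cv2.TM_CCOEFF_NORMED); _,m,_,l=cv2.minMaxLoc(r); print(n,round(m,2),l[0]-12,l[1]-12)
```

```text
Traceback (most recent call last):
TypeError: 'NoneType' object is not subscriptable
```

Run:
```python
from h import *
g=cv2.imread("pics/t5.png",0); t0=cv2.imread("pics/top0.png",0)
for n,(x,y,w,h) in {"pull":(322,200,40,30),"knob":(385,132,30,25),"tray":(175,150,30,40),"platen":(410,150,40,60)}.items():
    r=cv2.matchTemplate(g[y-12:y+h+12,x-12:x+w+12],t0[y:y+h,x:x+w],cv2.TM_CCOEFF_NORMED); _,m,_,l=cv2.minMaxLoc(r); print(n,round(m,2),l[0]-12,l[1]-12)
im,i,o=shot("w16"); w=cv2.cvtColor(im,6)
print("exp",proj("wrist",(.46,.3005,.075),i),proj("wrist",(.5595,.2985,.075),i))
# lid tops: white ring with grey disc; threshold bright
m=(w>200).astype(np.uint8); n,l,s,c=cv2.connectedComponentsWithStats(m)
for k in range(1,n):
    if s[k,4]>150: print(s[k],np.round(c[k],1),px("wrist",s[k,0]+s[k,2]/2,s[k,1]+s[k,3]/2,.075,i))
```

```text
pull 0.98 0 0
knob 1.0 0 0
tray 0.64 1 -12
platen 1.0 0 0
tcp [0.4874 0.1392 0.2015] z-axis tip px [313.5 249.3]
exp [490.9 178.2] [464.1 274.5]
[221  16  12  31 226] [225.  31.] [0.3612 0.0566 0.075 ]
[ 335   32   68  148 6232] [367.9  98.9] [0.4077 0.1798 0.075 ]
[    3    43   106   201 11222] [ 59.  140.1] [ 0.4657 -0.0938  0.075 ]
[  213    76   161   209 13579] [269.3 208.9] [0.4793 0.1199 0.075 ]
[  94  138   64   28 1190] [118.3 150.7] [ 0.4674 -0.0321  0.075 ]
[465 155  51  50 782] [489.9 178.9] [0.4617 0.3006 0.075 ]
[446 251  41  35 332] [471.3 263. ] [0.5526 0.2994 0.075 ]
[  0 281  35  29 379] [ 22.  291.6] [ 0.6268 -0.1541  0.075 ]
```

step_arm(targets="1 -0.08 -0.08 0 0 0 0;1 -0.16 -0.16 0 0 0 0;1 -0.24 -0.24 0.04 0 0 0;1 -0.26 -0.32 0.04 0 0 0;1 -0.26 -0.4 0.04 0 0 0;1 -0.26 -0.48 0.04 0 0 0;1 -0.26 -0.48 0.04 0 0 0;1 -0.26 -0.48 0.04 0 0 0")

```text
clock: 42.2
eef_pos: [0.3572, -0.1063, 0.2219]
tool_rot: [-0.043, 0.999, -0.002, 0.001]
ft_force: [1.7, 1.2, -0.1]
grip_width: 0.0853
grasp_force: 0.0
```

Run:
```python
from h import *
t=bot.camera("top")[:,:,::-1]; cv2.imwrite("pics/t6.png",t); g=cv2.cvtColor(t,6); h=cv2.cvtColor(t,40)
m=((g>110)&(h[:,:,1]<40)).astype(np.uint8); m[:,:165]=0; m[:,241:]=0; m[:150]=0; m[260:]=0
m=cv2.morphologyEx(m,cv2.MORPH_OPEN,np.ones((3,3)))
c=max(cv2.findContours(m,0,2)[0],key=cv2.contourArea); r=cv2.minAreaRect(c); print(cv2.contourArea(c),r,px("top",*r[0],.008))
print("exp",proj("top",(.461,.3005,.075)),proj("top",(.5595,.2985,.075)))
w=((g>222)&(m>0)).astype(np.uint8); n,l,s,cc=cv2.connectedComponentsWithStats(w)
for k in range(1,n):
    if s[k,4]>30: print(s[k],px("top",s[k,0]+s[k,2]/2-.5,s[k,1]+s[k,3]/2-.5,.075))
```

```text
3554.5 ((208.91282653808594, 199.2190399169922), (49.629268646240234, 78.75121307373047), 7.666804790496826) [0.5119 0.3022 0.008 ]
exp [201.7 216.7] [204.4 178.1]
[196 170  18  18  89] [0.5584 0.2982 0.075 ]
[193 207  18  19  97] [0.4629 0.3012 0.075 ]
```

Tray unmoved, and both pots stand in it with lids concentric and level at the expected height. Handing in.

```bash
python3 -c "
from workcell import bot
print(bot.job_done())"
```

```text
the job is handed in; nothing more can be done
None
```

The job is handed in, with no verdict returned: both pots were lidded, pressed for about 4 s and stood in the grey tray with lids on, the lever and platen are back, and the carriage is drawn fully out, as far as my last camera checks show.

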